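# Read in the sample bottles and open the oil drum for sampling

## Task

Get the oil drum and its sample bottles ready for sampling. First stand every sample bottle on the code reader's rubber plate, upright and with its paper label squarely facing the reader's window, and when they all stand so press the trigger button on top of the reader fully down. Then move the bottles into the green carrier tray, standing upright, and open the drum, which must stay closed until the bottles have been read: unscrew its black cap, lift it clear and lay it flat, open side down, in the steel tray. Leave the other things on the table where they are.

Things in the scene. Friction and masses are not known exactly. Their poses are not given: they have to be found in the camera images.
- bottle_a: First dark glass sample bottle (may be absent). Round: 66 mm across up to 66 mm high, narrowing to the neck; black cap 44 mm across from 86 to 112 mm (the top). 0.22 kg. White paper code label 40 mm wide on one side; from it a 12 mm white paper tongue runs up and over the cap's top to its centre. Origin: centre of the underside, z up, +x out through the label. Starts upright, turned any way.
- bottle_b: Second dark glass sample bottle (may be absent). Round: 66 mm across up to 66 mm high, narrowing to the neck; black cap 44 mm across from 86 to 112 mm (the top). 0.22 kg. White paper code label 40 mm wide on one side; from it a 12 mm white paper tongue runs up and over the cap's top to its centre. Origin: centre of the underside, z up, +x out through the label. Starts upright, turned any way.
- bottle_c: Third dark glass sample bottle (may be absent). Round: 66 mm across up to 66 mm high, narrowing to the neck; black cap 44 mm across from 86 to 112 mm (the top). 0.22 kg. White paper code label 40 mm wide on one side; from it a 12 mm white paper tongue runs up and over the cap's top to its centre. Origin: centre of the underside, z up, +x out through the label. Starts upright, turned any way.
- reader: Fixed code reader. Black rubber plate, 110 mm deep (x), 300 wide (y), top 4 mm above the table, before a grey head (x 55 to 105 mm, 280 wide, 78 high) whose dark window looks along -x over the plate. Origin: on the table under the plate's centre; +x from plate to window, y along it. White rings at y -90, 0, +90 mm, x 0 are places for bottles. A bottle faces the window when its +x is parallel to the reader's +x.
- trigger_top (a point): Centre of the top of the trigger, a round grey push button 28 mm across in a black collar 44 mm across, on top of the reader's head (80 mm along the reader's +x from its origin, y 0); released, it is about 100 mm above the table. Press straight down.
- trigger (a joint): Travel of the trigger button in m: 0 released, 0.006 fully down (spring, about 5 N when fully down; springs back).
- drum: Fixed four-litre stainless oil drum, 160 mm across, sloping shoulder up to 198 mm above the table, with two low side ears and a small tap at its foot. A threaded neck (41 mm over the thread) stands in the middle of the top, up to 234 mm. Origin: centre of the underside, on the table; z up along the neck's axis.
- cap: Drum's black ribbed screw cap: 52 mm across, 34 high, open below, 70 g. Origin: centre of its lower rim, z up. Closed: rim 206 mm above the table, 8 mm above the shoulder top. Right-hand thread: unscrews counter-clockwise from above, rises 11 mm a turn, light torque, free after 1.1 to 1.2 turns; until then held down. Then lift it 30 mm or more to clear the neck.
- tray: Fixed shallow open steel tray, 150 x 150 mm outside, walls 3 mm thick and 14 mm high, floor 3 mm above the table. Origin: centre of its underside; its x and y axes run along the sides.
- carrier: Fixed shallow green carrier tray, 290 mm long (y) by 100 mm (x) outside, walls 3 mm thick and 12 mm high, floor 3 mm above the table: room for three bottles side by side. Origin: centre of its underside; x and y along its sides.
- tape: Roll of tape lying flat, 80 mm across, 48 mm high; leave it. Origin: centre of the underside.
- marker: Blue marker lying on the table, 146 mm long, 16 mm thick; leave it. Origin: middle of the underside.
- funnel: Steel funnel standing mouth down, 104 mm across, 115 mm high; leave it. Origin: centre of the underside.
- oil_bottle_1: Square dark oil bottle, 50 mm wide, 213 mm high, without label, beyond the drum; leave it. Origin: centre of the underside.
- oil_bottle_2: Another square dark oil bottle, 50 mm wide, 213 mm high, without label, beyond the reader; leave it. Origin: centre of the underside.
- mug: White mug, 76 mm across, 85 mm high; leave it. Origin: centre of the underside.
- torch: Metal hand torch lying on the table, 140 mm long, 36 mm at the thick end; leave it. Origin: under its middle.

How it is judged (in metres and radians):
On the way, in this order (a step that is already met when the one before it is completed fails the run):
1. every sample bottle stands upright on the plate, label facing the window (x of bottle_a in the frame of reader between -0.03 and 0.03 m and y of bottle_a in the frame of reader between -0.125 and 0.125 m and z of each of bottle_a, bottle_b, bottle_c in the frame of reader below 0.012 m and angle between each of bottle_a, bottle_b, bottle_c's own z axis and vertical below 0.15 rad and angle between the x axis of each of bottle_a, bottle_b, bottle_c and the x axis of reader, either way round below 0.35 rad and x of trigger_top in the frame of bottle_a above 0 m and x of bottle_b in the frame of reader between -0.03 and 0.03 m and y of bottle_b in the frame of reader between -0.125 and 0.125 m and x of trigger_top in the frame of bottle_b above 0 m and x of bottle_c in the frame of reader between -0.03 and 0.03 m and y of bottle_c in the frame of reader between -0.125 and 0.125 m and x of trigger_top in the frame of bottle_c above 0 m and linear speed of each of bottle_a, bottle_b, bottle_c below 0.02 m/s), for 0.3 s.
2. the trigger is pressed fully down while every bottle stands so (x of bottle_a in the frame of reader between -0.03 and 0.03 m and y of bottle_a in the frame of reader between -0.125 and 0.125 m and z of each of bottle_a, bottle_b, bottle_c in the frame of reader below 0.012 m and angle between each of bottle_a, bottle_b, bottle_c's own z axis and vertical below 0.15 rad and angle between the x axis of each of bottle_a, bottle_b, bottle_c and the x axis of reader, either way round below 0.35 rad and x of trigger_top in the frame of bottle_a above 0 m and x of bottle_b in the frame of reader between -0.03 and 0.03 m and y of bottle_b in the frame of reader between -0.125 and 0.125 m and x of trigger_top in the frame of bottle_b above 0 m and x of bottle_c in the frame of reader between -0.03 and 0.03 m and y of bottle_c in the frame of reader between -0.125 and 0.125 m and x of trigger_top in the frame of bottle_c above 0 m and value of joint trigger above 0.0045 m), for 0.05 s.
3. the cap is unscrewed and lifted clear of the neck ((z of cap in the frame of drum above 0.24 m or horizontal distance between cap and drum above 0.08 m)), for 0.1 s.
At the end, for the whole second after the job is handed in: Every sample bottle that is there stands upright (within 0.1 rad) on the floor of the carrier tray, and the cap lies flat, open side down, on the steel tray's floor; all released and at rest (x of bottle_a in the frame of carrier between -0.03 and 0.03 m and y of bottle_a in the frame of carrier between -0.125 and 0.125 m and z of each of bottle_a, bottle_b, bottle_c in the frame of carrier below 0.01 m and angle between each of bottle_a, bottle_b, bottle_c's own z axis and vertical below 0.1 rad and x of bottle_b in the frame of carrier between -0.03 and 0.03 m and y of bottle_b in the frame of carrier between -0.125 and 0.125 m and x of bottle_c in the frame of carrier between -0.03 and 0.03 m and y of bottle_c in the frame of carrier between -0.125 and 0.125 m and x of cap in the frame of tray between -0.055 and 0.055 m and y of cap in the frame of tray between -0.055 and 0.055 m and z of cap in the frame of tray below 0.012 m and angle between cap's own z axis and vertical below 0.15 rad and linear speed of each of bottle_a, bottle_b, bottle_c, cap below 0.02 m/s); the robot touches nothing.
It fails at once if one of the other things on the table (tape, marker, funnel, oil bottles, mug, torch) is pushed more than 30 mm from its place (distance of any of tape, marker, funnel, oil_bottle_1, oil_bottle_2, mug, torch from where it was at the start of the episode above 0.03 m).
Of bottle_a, bottle_b, bottle_c only 2 to 3 are there at a start; the rules pass over those that are not, and their reading is None.
At some moment in a run one of bottle_a, bottle_b, bottle_c may be knocked a few centimetres aside while the robot is not near it.
Once in a run the grip may slacken for a moment while it holds something.
It also fails if it takes over 208 s, if anything falls off the work surface, if the arm or the gripper's body presses on something with over 40 N, if the wrist force passes 120 N, or if a joint passes its speed limit or range.

## Robot

A 6-joint arm with a two-finger parallel gripper is mounted at the origin on the work surface. World frame = base frame: x ahead of the robot, y to its left, z up, the work surface at z = 0. Lengths are in mm, angles in rad, forces in N, time in s.
With the tool pointing down it reaches from about 350 to 875 mm from the base axis. Payload 4.2 kg.
Tool frame: the origin (TCP) lies at the very end of the fingers, on their centre line; the grasp point (between the pads) lies 19 mm behind it; z points along the fingers, y is the line along which they close (so a half turn about z gives the same grasp; the last joint's range is limited). The gripper opens to 85 mm and grips with 20 to 120 N. Pads are 22 mm wide; open, the fingers measure 114 mm over their backs; the gripper's body (76 mm by 85 mm) begins 54 mm behind the grasp point. The pads swing forward as they close: fully open they stand 13 mm farther back than shut.
Start: joints at [1.542, 0.385, 0.008, 0, -1.194, -0.259], TCP at [177.37, 599.282, 195.212] pointing down, gripper open.
Joint ranges: [-3.14, 3.14], [-1.21, 2.06], [-1.07, 1.41], [-3.16, 2.05], [-2.99, -0.16], [-3.1, 3.1]. Speed limits (rad/s): [2.79, 2.79, 3.14, 3.14, 3.14, 3.14].

## Interface

Orientations are given as a unit quaternion [x, y, z, w].
In Python, from bench import arm, optics gives the robot as it stands. The module is installed in compiled form; this text tells all that it offers.
- The arm moves only by the tool step_arm, never from a script. Its argument "motion" is a list of rows, each an object with "dr": the turn, a rotation vector about the tool's x, y, z in units of 8 degrees (1.0 is 8 degrees), a list of three; "slide": the shift along the tool's x, y, z in mm, a list of three; "jaw": the finger opening in mm, from 0 to 85.4. A call has exactly 8 rows; each row is the pose to reach, as a shift and turn from the pose commanded when the call began, along the tool's axes at that moment; what a row does not reach only later rows make up. A row lasts 1/8 s, in which the tool goes at most 62.5 mm and 10.7 degrees, less where a joint would pass 70% of its speed; a pose out of reach is approached as far as the arm can. A call with a gripper value outside its range is refused whole. The fingers move at their own pace and stop on an object; the grip force is fixed at half the most. Time passes only in rows, so rows that repeat a pose let the fingers close, or fill a call up. It gives the time, the measured TCP pose, the force, the opening and the grip force at its end, in the units of the state.
- arm.read_state(): the state, without advancing time (a new reading comes with each control period).
- optics.get_image(name): name is "scene" or "top" or "wrist"; returns the picture (420x560x3 uint8, blue, green, red); there is no depth.
- optics.camera_info(name): a dict with "camera_matrix" (3x3 intrinsics, pixels), "view" (4x4, takes a point from world to camera coordinates); the wrist camera has in their place "T_tool_cam" (4x4, takes a point from camera to tool coordinates, whose origin is the TCP and whose axes are the flange's). Camera axes: x right, y up, looking along -z (the intrinsics and any distortion apply to the point x, -y, -z); pixel columns grow to the right and rows downward; lengths in mm; the calibration is good to about 2 mm. The wrist camera is an equidistant fisheye: a pixel r from the principal point sees the ray r / f radians off the axis. A picture is of the moment at which its call begins: read the wrist's pose just before it. camera_info takes no time and is no camera call.
- arm.job_done(): hands the job in; it is judged then, once.
The state is a dict: "clock": time; "joints": joint angles; "joint_vel": joint speeds; "joint_efforts": joint torques, N m; "position": TCP position; "ee_rot": TCP orientation; "contact_force": force on the tool from outside, world axes, zero at the start; "wrist_torque": the same for the moment, N m; "gripper_width": finger opening in mm; "grasp_force": force on a finger pad.
Only numpy, scipy, OpenCV 4.12 (cv2) and the standard library are available. Lean on these libraries where they do the work, as an engineer would, in place of code of your own. Each camera call takes 0.05 s, during which the arm holds its last target. There are 200 camera calls.

## Working session

There is one attempt and no reset: what is moved stays moved. The work goes in short steps, Python scripts to look and compute and a tool call to move; the robot and the scene stay as the last step left them, time stands still between calls to the robot, and variables do not carry over. Pictures are saved under pics/ and viewed, at most 14 in all, crops included, and the job is handed in when it is done.

Besides the shell and the picture viewer there is one more tool, called as name([rows], argument=value, ...), one row to a line, values as JSON. step_arm: Moves the arm, as the interface text tells. Its arguments: {"type":"object","properties":{"motion":{"type":"array","items":{"type":"object","properties":{"dr":{"type":"array","items":{"type":"number"}},"slide":{"type":"array","items":{"type":"number"}},"jaw":{"type":"number"}}}}},"required":["motion"]}

```bash
mkdir -p pics
python3 - <<'E'
from bench import arm, optics
import cv2
print(arm.read_state())
for n in("scene","top","wrist"):
    im=optics.get_image(n); cv2.imwrite(f"pics/{n}0.png",im); print(n,optics.camera_info(n))
E
```

```text
{'clock': 0.0, 'joints': array([ 1.54160167e+00,  3.85600454e-01,  6.59142282e-03, -4.90566115e-04,
       -1.19398716e+00, -2.58621925e-01]), 'joint_vel': array([ 0.00060773,  0.00239936, -0.00148238,  0.00035045,  0.00100386,
        0.00197405]), 'joint_efforts': array([ 3.27971811e-04, -3.92290628e+01,  1.88403010e+01,  4.18652639e+00,
       -4.65450576e-03, -2.77437657e-06]), 'position': array([177.19820469, 598.65256956, 194.08296139]), 'ee_rot': array([ 9.89649452e-01, -1.43501571e-01, -1.00576252e-04,  1.11879904e-03]), 'contact_force': array([ 0.08892247,  0.35833004, -0.04654307]), 'wrist_torque': array([-0.00512445, -0.04416741, -0.00161859]), 'grasp_force': 0.0, 'gripper_width': 85.73383699586506}
scene {'camera_matrix': array([[441.80266367,   0.        , 272.62949576],
       [  0.        , 441.80266367, 209.28763801],
       [  0.        ,   0.        ,   1.        ]]), 'view': array([[ 5.54072431e-01,  8.32413492e-01,  9.56652175e-03,
        -3.22349163e+02],
       [-7.09175265e-01,  4.65961676e-01,  5.29103165e-01,
         2.76305750e+02],
       [ 4.35974981e-01
[... 510 characters left out ...]
 [-1.61078696e-01, -5.00905051e-03,  9.86928854e-01,
        -1.38197006e+03],
       [ 0.00000000e+00,  0.00000000e+00,  0.00000000e+00,
         1.00000000e+00]])}
wrist {'camera_matrix': array([[325.1922621 ,   0.        , 273.68757859],
       [  0.        , 325.1922621 , 209.86801436],
       [  0.        ,   0.        ,   1.        ]]), 'T_tool_cam': array([[-8.14322657e-04,  9.46591669e-01,  3.22433790e-01,
         8.23465844e+01],
       [ 9.99999458e-01,  5.61845678e-04,  8.76098555e-04,
         5.26176158e-01],
       [ 6.48149561e-04,  3.22434329e-01, -9.46591614e-01,
        -1.78535970e+02],
       [ 0.00000000e+00,  0.00000000e+00,  0.00000000e+00,
         1.00000000e+00]])}
```

View pics/top0.png

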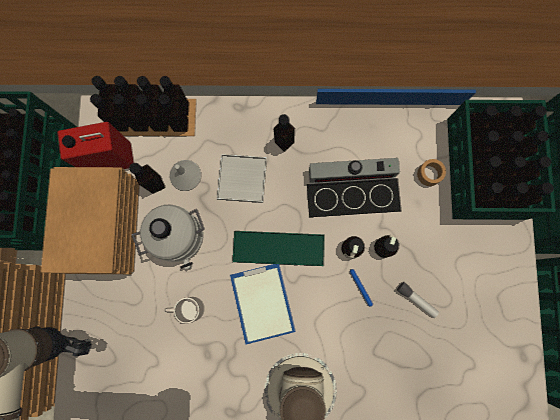

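View pics/scene0.png

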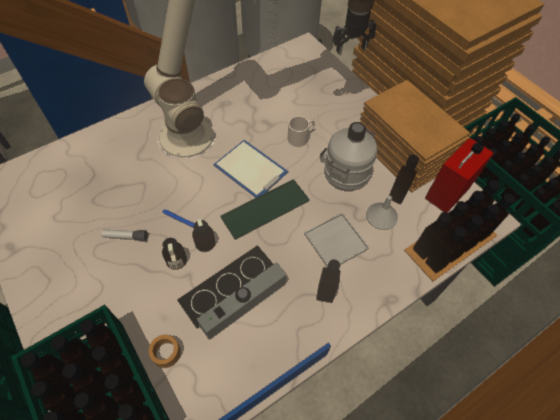

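The top view shows two bottles, at (352,247) and (387,246). The reader is at (354,180), the carrier at (278,248), the tray at (242,178) and the drum cap at about (160,228). The scene view shows no third bottle. I'll enlarge these areas.

```bash
cat > h.py <<'E'
import numpy as np, cv2
from bench import arm, optics
from scipy.spatial.transform import Rotation as R
def ray(n,u,v):
    c=optics.camera_info(n);K=c["camera_matrix"]
    a=(u-K[0,2])/K[0,0];b=(v-K[1,2])/K[1,1]
    if n=="wrist":
        s=arm.read_state();r=np.hypot(a,b);k=np.sin(r)/r if r>1e-9 else 1
        d=np.array([a*k,-b*k,-np.cos(r)])
        T=np.eye(4);T[:3,:3]=R.from_quat(s["ee_rot"]).as_matrix();T[:3,3]=s["position"]
        M=T@c["T_tool_cam"]
    else:
        d=np.array([a,-b,-1]);M=np.linalg.inv(c["view"])
    return M[:3,3],M[:3,:3]@d
def w(n,u,v,z):
    o,d=ray(n,u,v);return o+d*(z-o[2])/d[2]
def tool(p=None,yaw=None):
    """delta of world point p from TCP in tool axes; also tool y-axis heading"""
    s=arm.read_state();Rm=R.from_quat(s["ee_rot"]).as_matrix()
    print("pos",s["position"].round(1),"xaxis",Rm[:,0].round(3),"yaxis",Rm[:,1].round(3),"yawx",np.degrees(np.arctan2(Rm[1,0],Rm[0,0])).round(1),"q6",s["joints"].round(2))
    if p is not None:
        print("slide",(Rm.T@(np.array(p)-s["position"])).round(1))
    if yaw is not None: # desired heading (deg) of tool x
        cur=np.degrees(np.arctan2(Rm[1,0],Rm[0,0])); d=-(yaw-cur)
        d=(d+180)%360-180; print("dr z for yaw",round(d/8,2)," or half turn",round((d-180*np.sign(d))/8,2))
def shot(n,name):
    im=optics.get_image(n);cv2.imwrite(f"pics/{name}.png",im);return im
E
python3 - <<'E'
import cv2,numpy as np
t=cv2.imread("pics/top0.png");s=cv2.imread("pics/scene0.png")
a=cv2.resize(t[130:270,210:410],None,fx=4,fy=4,interpolation=3)
cv2.imwrite("pics/c1.png",a)
b=cv2.resize(t[195:285,125:225],None,fx=4,fy=4,interpolation=3)
c=cv2.resize(s[210:300,150:250],None,fx=4,fy=4,interpolation=3)
cv2.imwrite("pics/c2.png",np.hstack([b,c]))
E
```

```text
(no output)
```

View pics/c1.png

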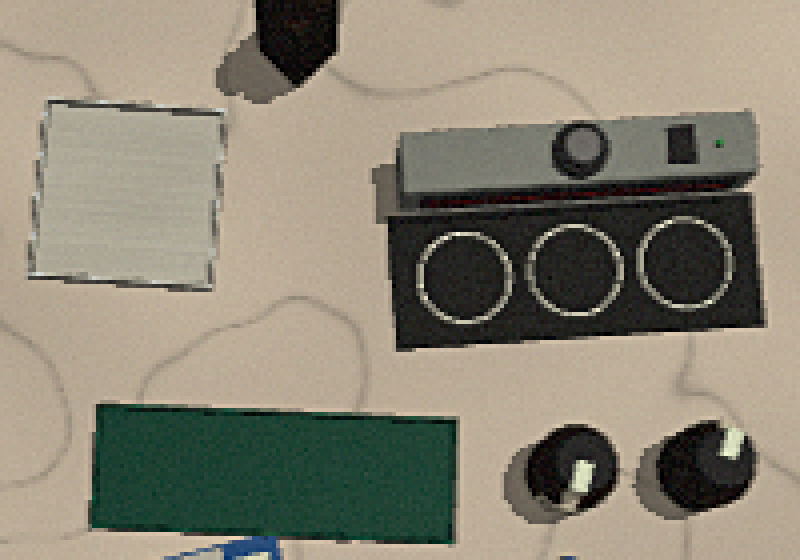

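View pics/c2.png

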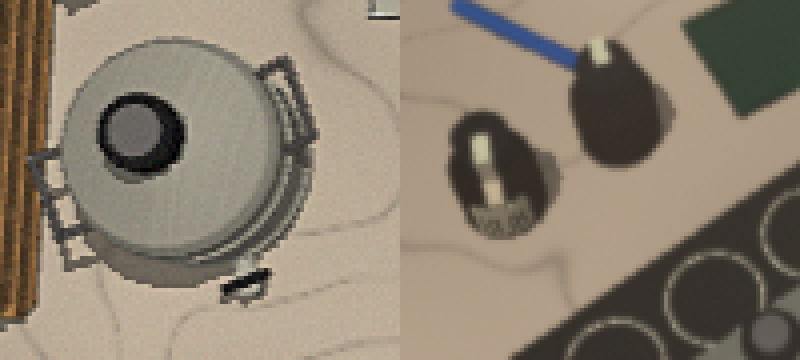

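Run:
```python
from h import *
f=lambda x,y,z,ox=210,oy=130:w("top",ox+(x+.5)/4-.5,oy+(y+.5)/4-.5,z)
P={k:f(*v).round(1) for k,v in dict(r1=(464,277,4),r0=(575,270,4),r2=(685,263,4),trig=(586,142,100),A=(584,462,112),A2=(579,488,112),B=(727,457,112),B2=(735,430,112)).items()}
for k,v in P.items():print(k,v)
d=P['r1']-P['r2'];print("reader y heading",np.degrees(np.arctan2(d[1],d[0])))
for k,cs,z in(("tray",[(48,100),(225,113),(212,290),(28,277)],14),("carrier",[(97,403),(458,418),(455,543),(90,528)],12)):
    p=np.array([f(x,y,z) for x,y in cs]);e=p[0]-p[1];print(k,p.mean(0).round(1),np.degrees(np.arctan2(e[1],e[0])).round(1))
print("cap",f(134,131,240,125,195)," drum c",)
print("cap scene",w("scene",357,129,240))
# scene check
print("scene trig",w("scene",242,294,100),w("scene",229,284,4))
tool(yaw=0)
```

```text
r1 [589.8 -82.7   4. ]
r0 [ 596.2 -172.9    4. ]
r2 [ 602.6 -262.4    4. ]
trig [ 677.7 -169.   100. ]
A [ 430.6 -161.5  112. ]
A2 [ 411.4 -157.5  112. ]
B [ 435.1 -267.3  112. ]
B2 [ 455.2 -273.8  112. ]
reader y heading 94.07428723422503
tray [654.5 190.9  14. ] 86.0
carrier [429.   69.3  12. ] 88.0
cap [463.4876317  389.09007054 240.        ]  drum c
cap scene [471.26226753 383.75901533 240.        ]
scene trig [ 683.15061537 -170.58726229  100.        ] [ 599.97659102 -171.33695131    4.        ]
pos [177.2 598.8 194.4] xaxis [ 0.959 -0.284  0.   ] yaxis [-0.284 -0.959  0.002] yawx -16.5 q6 [ 1.54  0.39  0.01 -0.   -1.19 -0.26]
dr z for yaw -2.06  or half turn 20.44
```

step_arm([
  {"slide": [0,0,-60],"dr": [0,0,0],"jaw": 70},
  {"slide": [85,92,-106],"dr": [0,0,0],"jaw": 70},
  {"slide": [128,138,-106],"dr": [0,0,0],"jaw": 70},
  {"slide": [171,184,-106],"dr": [0,0,0],"jaw": 70},
  {"slide": [214,230,-106],"dr": [0,0,0],"jaw": 70},
  {"slide": [256,275,-106],"dr": [0,0,0],"jaw": 70},
  {"slide": [300,321,-106],"dr": [0,0,0],"jaw": 70},
  {"slide": [341,367,-106],"dr": [0,0,0],"jaw": 70},
])

```text
clock: 1.15
position: [370.2, 210.4, 300.8]
ee_rot: [0.99, -0.143, 0.0, -0.0]
contact_force: [0.4, 0.1, 0.4]
gripper_width: 69.9
grasp_force: 0.0
```

```bash
python3 -c "
from h import *
tool([425,-170,230],-12)"
```

```text
pos [370.2 210.4 300.8] xaxis [ 0.959 -0.283  0.   ] yaxis [-0.283 -0.959 -0.001] yawx -16.4 q6 [ 0.9  -0.03 -0.25 -0.   -1.35  0.38]
slide [160.3 349.4  70.6]
dr z for yaw -0.56  or half turn 21.94
```

step_arm([
  {"slide": [23,50,10],"dr": [0,0,0],"jaw": 70},
  {"slide": [46,100,20],"dr": [0,0,0],"jaw": 70},
  {"slide": [69,150,30],"dr": [0,0,0],"jaw": 70},
  {"slide": [92,200,40],"dr": [0,0,0],"jaw": 70},
  {"slide": [115,250,50],"dr": [0,0,0],"jaw": 70},
  {"slide": [138,300,60],"dr": [0,0,-0.3],"jaw": 70},
  {"slide": [160,349,70],"dr": [0,0,-0.56],"jaw": 70},
  {"slide": [160,349,70],"dr": [0,0,-0.56],"jaw": 70},
])

```text
clock: 2.15
position: [423.3, -170.5, 229.1]
ee_rot: [0.994, -0.108, -0.002, 0.0]
contact_force: [0.2, 0.8, -0.6]
gripper_width: 69.8
grasp_force: 0.0
```

```bash
python3 -c "
from h import *
tool()
im=shot('wrist','w1')
"
```

```text
pos [ 423.3 -170.5  229.1] xaxis [ 0.977 -0.214 -0.003] yaxis [-0.214 -0.977  0.001] yawx -12.4 q6 [-0.03  0.07 -0.32 -0.   -1.18  1.38]
```

View pics/w1.png

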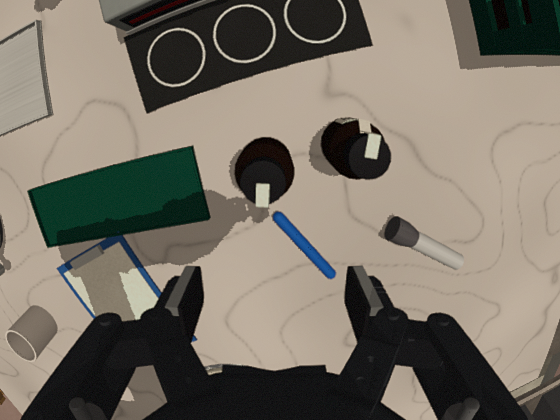

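The wrist view shows A's cap centre at about (263,182) with its tongue pointing down to (262,207). B's cap centre is at about (370,158) with its tongue pointing up to (376,135). The marker's tip is close to A.

```bash
python3 -c "
from h import *
im=cv2.imread('pics/w1.png')
cv2.imwrite('pics/w1c.png',cv2.resize(im[110:220,220:400],None,fx=4,fy=4,interpolation=3))
for k in [(263,182),(262,206),(370,158),(376,135),(276,215)]:print(k,w('wrist',*k,112).round(1))
g=lambda k:w('wrist',*k,112)
for a,b in(((263,182),(262,206)),((371,158),(376,136))):
  d=g(b)-g(a);print(np.degrees(np.arctan2(d[1],d[0])))
"
```

```text
(263, 182) [ 434.2 -161.4  112. ]
(262, 206) [ 411.3 -155.2  112. ]
(370, 158) [ 436.4 -265.5  112. ]
(376, 135) [ 457.1 -274.7  112. ]
(276, 215) [ 399.4 -166.4  112. ]
164.83101968567988
-22.14617277625781
```

View pics/w1c.png

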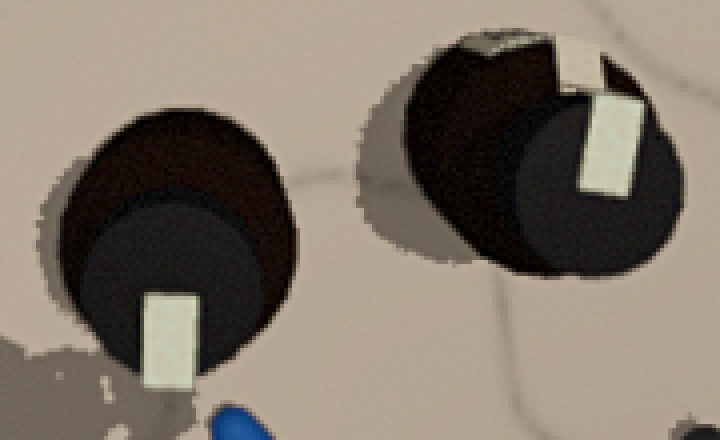

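step_arm([
  {"slide": [8.5,-11,40],"dr": [0,0,0],"jaw": 70},
  {"slide": [8.5,-11,90],"dr": [0,0,0],"jaw": 70},
  {"slide": [8.5,-11,125],"dr": [0,0,0],"jaw": 70},
  {"slide": [8.5,-11,145],"dr": [0,0,0],"jaw": 70},
  {"slide": [8.5,-11,145],"dr": [0,0,0],"jaw": 70},
  {"slide": [8.5,-11,145],"dr": [0,0,0],"jaw": 30},
  {"slide": [8.5,-11,145],"dr": [0,0,0],"jaw": 30},
  {"slide": [8.5,-11,145],"dr": [0,0,0],"jaw": 30},
])

```text
clock: 3.2
position: [435.4, -158.6, 86.5]
ee_rot: [0.995, -0.105, 0.001, -0.0]
contact_force: [0.2, -0.4, -0.2]
gripper_width: 30.1
grasp_force: 0.0
```

The jaws closed to 30 mm on nothing, so I'll look.

```bash
python3 -c "
from h import *
a=shot('wrist','w2')[100:400,100:480];b=cv2.resize(shot('scene','s2')[195:285,140:250],None,fx=3.8,fy=3.33)
cv2.imwrite('pics/w2c.png',np.hstack([a,b[:300,:400]]))
tool()
"
```

```text
pos [ 435.1 -158.7   86.2] xaxis [ 0.978 -0.208  0.001] yaxis [-0.208 -0.978 -0.   ] yawx -12.0 q6 [ 0.    0.23 -0.53 -0.   -0.81  1.36]
```

View pics/w2c.png

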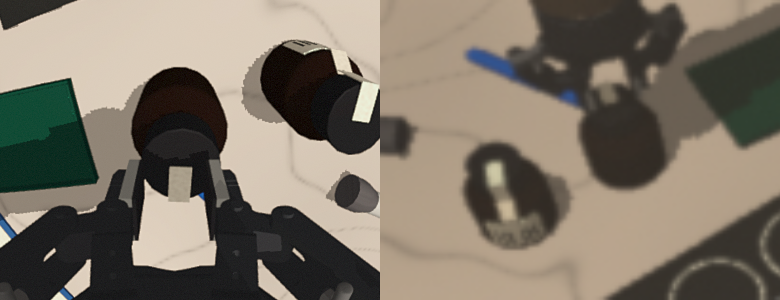

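```bash
python3 -c "
from h import *
for k in [(280,265),(280,300),(280,228)]:print(k,w('wrist',*k,112).round(1))
print(w('wrist',280,300,100))
T=optics.camera_info('wrist')['T_tool_cam']
def proj(p):
  c=np.linalg.inv(T)@np.r_[p,1];x,y,z=c[0],-c[1],-c[2];r=np.hypot(x,y);th=np.arctan2(r,z);return (273.7+325.2*th*x/r,209.9+325.2*th*y/r)
print(proj([0,-15,0]),proj([0,15,0]),proj([0,-15,-19]))
im=cv2.imread('pics/w2.png')
cv2.imwrite('pics/w2d.png',cv2.resize(im[200:340,190:380],None,fx=4,fy=4,interpolation=3))
"
```

```text
(280, 265) [ 433.6 -162.2  112. ]
(280, 300) [ 411.4 -157.6  112. ]
(280, 228) [ 454.5 -166.4  112. ]
[ 403.25033203 -156.14522424  100.        ]
(np.float64(248.41378861161166), np.float64(243.57437766747015)) (np.float64(298.0308793472453), np.float64(243.55735081157724)) (np.float64(245.94375840814124), np.float64(257.94014641720787))
```

View pics/w2d.png

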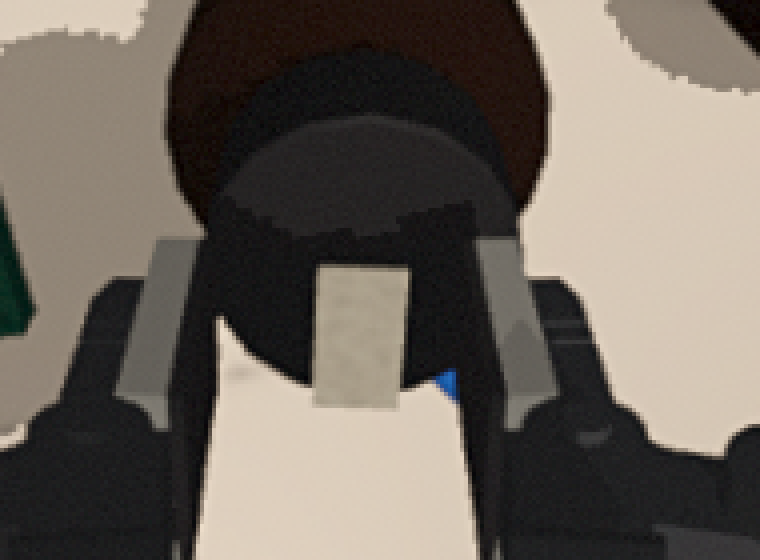

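```bash
python3 -c "
from h import *
T=optics.camera_info('wrist')['T_tool_cam']
def proj(p):
  c=np.linalg.inv(T)@np.r_[p,1];x,y,z=c[0],-c[1],-c[2];r=np.hypot(x,y);th=np.arctan2(r,z);return np.array((273.7+325.2*th*x/r,209.9+325.2*th*y/r)).round(0)
for z in (0,-10,-20,-30,-40,-50): print(z,[proj([x,s*15,z]) for x in (11,) for s in (1,-1)],proj([0,22,z]))
s=arm.read_state();print(s['gripper_width'],s['grasp_force'],s['joints'],s['position'])
im=cv2.imread('pics/w1.png')
"
```

```text
0 [array([299., 227.]), array([248., 227.])] [310. 243.]
-10 [array([300., 233.]), array([247., 233.])] [311. 251.]
-20 [array([301., 241.]), array([245., 241.])] [313. 259.]
-30 [array([303., 249.]), array([243., 249.])] [315. 267.]
-40 [array([304., 258.]), array([242., 258.])] [318. 277.]
-50 [array([306., 268.]), array([240., 268.])] [320. 288.]
29.727133508977058 0.0 [ 2.48014052e-03  2.29837873e-01 -5.30379500e-01 -1.43739258e-05
 -8.09516887e-01  1.35862688e+00] [ 435.11589953 -158.71786712   86.19002513]
```

The cap lies where I measured it. In the image the fingertips end well above the nominal TCP (about 25 mm), so the jaws closed just over the cap. I'll open, shift 3 mm, go 22 mm lower and close again.

step_arm([
  {"slide": [-1,3.5,0],"dr": [0,0,0],"jaw": 72},
  {"slide": [-1,3.5,0],"dr": [0,0,0],"jaw": 72},
  {"slide": [-1,3.5,10],"dr": [0,0,0],"jaw": 72},
  {"slide": [-1,3.5,22],"dr": [0,0,0],"jaw": 72},
  {"slide": [-1,3.5,22],"dr": [0,0,0],"jaw": 30},
  {"slide": [-1,3.5,22],"dr": [0,0,0],"jaw": 30},
  {"slide": [-1,3.5,22],"dr": [0,0,0],"jaw": 30},
  {"slide": [-1,3.5,22],"dr": [0,0,0],"jaw": 30},
])

```text
clock: 4.3
position: [433.3, -161.9, 63.8]
ee_rot: [0.995, -0.105, 0.0, -0.0]
contact_force: [-0.3, 0.3, -1.5]
gripper_width: 41.3
grasp_force: 60.8
```

```bash
python3 -c "
from h import *
a=cv2.resize(shot('wrist','w3')[190:340,170:390],None,fx=2,fy=2);b=cv2.resize(shot('scene','s3')[200:275,175:240],None,fx=4,fy=4,interpolation=3)
cv2.imwrite('pics/w3c.png',np.hstack([a,b]))
"
```

```text
(no output)
```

View pics/w3c.png

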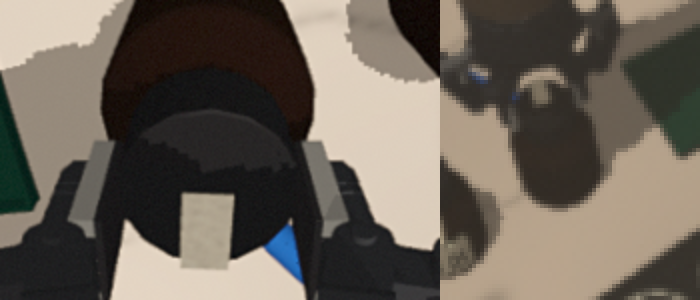

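step_arm([
  {"slide": [0,0,0],"dr": [0,0,0],"jaw": 72},
  {"slide": [0,0,0],"dr": [0,0,0],"jaw": 72},
  {"slide": [0,0,5],"dr": [0,0,0],"jaw": 72},
  {"slide": [0,0,10],"dr": [0,0,0],"jaw": 72},
  {"slide": [0,0,10],"dr": [0,0,0],"jaw": 30},
  {"slide": [0,0,10],"dr": [0,0,0],"jaw": 30},
  {"slide": [0,0,10],"dr": [0,0,0],"jaw": 30},
  {"slide": [0,0,10],"dr": [0,0,0],"jaw": 30},
])

```text
clock: 5.4
position: [433.5, -161.9, 53.9]
ee_rot: [0.995, -0.105, 0.0, 0.0]
contact_force: [1.8, 0.2, 0.6]
gripper_width: 41.9
grasp_force: 60.9
```

```bash
python3 -c "
from h import *
tool([433,-162,110],-175)
print(arm.read_state()['gripper_width'])"
```

```text
pos [ 433.5 -161.9   53.9] xaxis [ 0.978 -0.208  0.001] yaxis [-0.208 -0.978 -0.   ] yawx -12.0 q6 [-0.    0.28 -0.57  0.   -0.72  1.37]
slide [ -0.5   0.2 -56.1]
dr z for yaw 20.38  or half turn -2.12
41.8602288944848
```

step_arm([
  {"slide": [0,0,-8],"dr": [0,0,0],"jaw": 30},
  {"slide": [0,0,-22],"dr": [0,0,0],"jaw": 30},
  {"slide": [0,0,-40],"dr": [0,0,1.2],"jaw": 30},
  {"slide": [0,0,-56],"dr": [0,0,2.4],"jaw": 30},
  {"slide": [0,0,-56],"dr": [0,0,3.6],"jaw": 30},
  {"slide": [0,0,-56],"dr": [0,0,4.8],"jaw": 30},
  {"slide": [0,0,-56],"dr": [0,0,6.0],"jaw": 30},
  {"slide": [0,0,-56],"dr": [0,0,7.2],"jaw": 30},
])

```text
clock: 6.4
position: [432.5, -161.8, 109.7]
ee_rot: [0.819, -0.573, -0.0, 0.0]
contact_force: [0.2, -1.2, -1.1]
gripper_width: 42.2
grasp_force: 61.0
```

step_arm([
  {"slide": [0,0,0],"dr": [0,0,1.2],"jaw": 30},
  {"slide": [0,0,0],"dr": [0,0,2.4],"jaw": 30},
  {"slide": [0,0,0],"dr": [0,0,3.6],"jaw": 30},
  {"slide": [0,0,0],"dr": [0,0,4.8],"jaw": 30},
  {"slide": [0,0,0],"dr": [0,0,6.0],"jaw": 30},
  {"slide": [0,0,0],"dr": [0,0,7.2],"jaw": 30},
  {"slide": [0,0,0],"dr": [0,0,8.4],"jaw": 30},
  {"slide": [0,0,0],"dr": [0,0,9.6],"jaw": 30},
])

```text
clock: 7.4
position: [432.5, -161.8, 109.7]
ee_rot: [-0.286, 0.958, 0.0, -0.0]
contact_force: [-0.5, 0.3, -2.9]
gripper_width: 42.3
grasp_force: 60.9
```

```bash
python3 -c "
from h import *
tool([587,-83.5,110],-175)
"
```

```text
pos [ 432.5 -161.8  109.7] xaxis [-0.836 -0.548  0.001] yaxis [-0.548  0.836  0.001] yawx -146.7 q6 [-0.    0.2  -0.5  -0.   -0.87 -0.99]
slide [-172.1  -19.2   -0.4]
dr z for yaw 3.53  or half turn -18.97
```

step_arm([
  {"slide": [-26,-3,0],"dr": [0,0,1.1],"jaw": 30},
  {"slide": [-52,-6,0],"dr": [0,0,2.2],"jaw": 30},
  {"slide": [-80,-9,0],"dr": [0,0,3.0],"jaw": 30},
  {"slide": [-108,-12,0],"dr": [0,0,3.55],"jaw": 30},
  {"slide": [-135,-15,0],"dr": [0,0,3.55],"jaw": 30},
  {"slide": [-160,-18,0],"dr": [0,0,3.55],"jaw": 30},
  {"slide": [-172,-19,0],"dr": [0,0,3.55],"jaw": 30},
  {"slide": [-172,-19,0],"dr": [0,0,3.55],"jaw": 30},
])

```text
clock: 8.4
position: [586.7, -82.3, 109.3]
ee_rot: [-0.045, 0.999, 0.0, -0.001]
contact_force: [-1.1, -0.5, -2.3]
gripper_width: 42.4
grasp_force: 60.9
```

```bash
python3 -c "
from h import *
tool([587,-83.5,60],-175)
im=shot('wrist','w4')
t=shot('top','t4')
b=cv2.resize(t[150:230,290:410],None,fx=3,fy=3,interpolation=3)
a=im[120:360,120:400]
cv2.imwrite('pics/w4c.png',np.hstack([a,b]))
"
```

```text
pos [586.7 -82.3 109.3] xaxis [-0.996 -0.091  0.001] yaxis [-0.091  0.996  0.   ] yawx -174.8 q6 [ 0.13  0.4  -0.19 -0.   -0.98 -1.61]
slide [-0.3 -1.2 49.3]
dr z for yaw 0.03  or half turn -22.47
```

View pics/w4c.png

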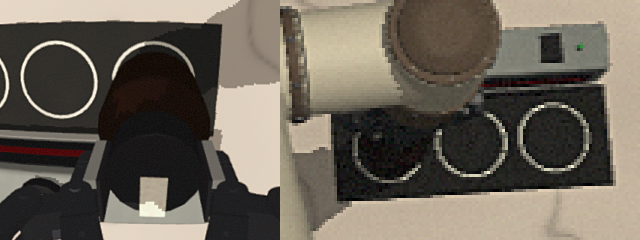

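A hangs upright over its ring with the tongue toward the window. I'll lower it and release.

step_arm([
  {"slide": [0,-1,15],"dr": [0,0,0],"jaw": 30},
  {"slide": [0,-1,30],"dr": [0,0,0],"jaw": 30},
  {"slide": [0,-1,42],"dr": [0,0,0],"jaw": 30},
  {"slide": [0,-1,48],"dr": [0,0,0],"jaw": 30},
  {"slide": [0,-1,51],"dr": [0,0,0],"jaw": 30},
  {"slide": [0,-1,51],"dr": [0,0,0],"jaw": 30},
  {"slide": [0,-1,51],"dr": [0,0,0],"jaw": 30},
  {"slide": [0,-1,51],"dr": [0,0,0],"jaw": 30},
])

```text
clock: 9.5
position: [587.3, -83.5, 59.1]
ee_rot: [-0.045, 0.999, 0.0, 0.0]
contact_force: [0.0, 0.5, -1.6]
gripper_width: 42.1
grasp_force: 61.0
```

step_arm([
  {"slide": [0,0,1],"dr": [0,0,0],"jaw": 30},
  {"slide": [0,0,1],"dr": [0,0,0],"jaw": 66},
  {"slide": [0,0,1],"dr": [0,0,0],"jaw": 66},
  {"slide": [0,0,1],"dr": [0,0,0],"jaw": 66},
  {"slide": [0,0,-30],"dr": [0,0,0],"jaw": 70},
  {"slide": [0,0,-80],"dr": [0,0,0],"jaw": 70},
  {"slide": [0,0,-130],"dr": [0,0,0],"jaw": 70},
  {"slide": [0,0,-160],"dr": [0,0,0],"jaw": 70},
])

```text
clock: 10.5
position: [588.0, -83.6, 222.1]
ee_rot: [-0.045, 0.999, -0.0, 0.002]
contact_force: [0.9, -0.3, -0.1]
gripper_width: 70.2
grasp_force: 0.0
```

```bash
python3 -c "
from h import *
tool([430,-240,220],-12)
tool(yaw=-19)
"
```

```text
pos [588.  -83.6 222.1] xaxis [-0.996 -0.091 -0.005] yaxis [-0.091  0.996 -0.   ] yawx -174.8 q6 [ 0.13  0.31 -0.03  0.   -1.22 -1.61]
slide [ 171.5 -141.4    1.4]
dr z for yaw -20.35  or half turn 2.15
pos [588.  -83.6 222.1] xaxis [-0.996 -0.091 -0.005] yaxis [-0.091  0.996 -0.   ] yawx -174.8 q6 [ 0.13  0.31 -0.03  0.   -1.22 -1.61]
dr z for yaw -19.47  or half turn 3.03
```

step_arm([
  {"slide": [40,-40,0],"dr": [0,0,1],"jaw": 72},
  {"slide": [80,-80,0],"dr": [0,0,2],"jaw": 72},
  {"slide": [120,-120,0],"dr": [0,0,3],"jaw": 72},
  {"slide": [150,-150,0],"dr": [0,0,3],"jaw": 72},
  {"slide": [167,-167,5],"dr": [0,0,3],"jaw": 72},
  {"slide": [167,-167,5],"dr": [0,0,3],"jaw": 72},
  {"slide": [167,-167,5],"dr": [0,0,3],"jaw": 72},
  {"slide": [167,-167,5],"dr": [0,0,3],"jaw": 72},
])

```text
clock: 11.5
position: [436.6, -264.5, 213.8]
ee_rot: [0.163, 0.987, -0.0, 0.0]
contact_force: [-0.1, 0.1, 1.3]
gripper_width: 71.8
grasp_force: 0.0
```

```bash
cat >> h.py <<'E'
def tongues(n,im=None,z=112):
    """white elongated blobs on black cap: world centre, ends"""
    if im is None: im=optics.get_image(n)
    g=cv2.cvtColor(im,cv2.COLOR_BGR2GRAY); m=(g>120).astype(np.uint8)
    k,l,st,ce=cv2.connectedComponentsWithStats(m)
    for i in range(1,k):
        if not 20<st[i,4]<1200: continue
        b=cv2.dilate((l==i).astype(np.uint8),np.ones((5,5)))
        ring=g[(b>0)&(l!=i)]
        if np.mean(ring<75)<0.6: continue
        c=cv2.minAreaRect(np.argwhere(l==i)[:,::-1].astype(np.float32)); box=cv2.boxPoints(c)
        e=sorted([(np.linalg.norm(box[j]-box[(j+1)%4]),(box[j]+box[(j+1)%4])/2) for j in range(4)],key=lambda t:t[0])
        p,q=w(n,*e[0][1],z),w(n,*e[1][1],z); d=q-p
        print(n,"px",e[0][1].round(1),e[1][1].round(1),"area",st[i,4],"W",p.round(1),q.round(1),"head",np.degrees(np.arctan2(d[1],d[0])).round(1),"len",np.linalg.norm(d).round(1))
E
python3 -c "
from h import *
tool()
im=shot('wrist','w5');tongues('wrist',im)
tongues('top',shot('top','t5'))
"
```

```text
pos [ 436.6 -264.5  213.8] xaxis [-0.947  0.321 -0.   ] yaxis [0.321 0.947 0.   ] yawx 161.3 q6 [-0.23  0.17 -0.24  0.   -1.16 -1.67]
wrist px [406.3 228.6] [417.6 261.5] area 103 W [ 508.  -151.1  112. ] [ 549.8 -144.6  112. ] head 8.9 len 42.3
wrist px [351.8 247.8] [398.6 263.4] area 278 W [ 508.6 -209.3  112. ] [ 543.7 -165.8  112. ] head 51.1 len 55.9
wrist px [338. 271.] [290. 295.] area 362 W [ 529.1 -228.5  112. ] [ 540.1 -282.4  112. ] head -78.5 len 55.0
top px [522.  98.] [469.  98.] area 157 W [ 893.4 -687.6  112. ] [ 892.4 -522.7  112. ] head 90.3 len 164.9
top px [ 99.9 132.6] [ 79.2 136.8] area 35 W [772.6 621.8 112. ] [758.9 685.  112. ] head 102.3 len 64.7
top px [328.5 187. ] [328.5 194. ] area 34 W [605.8 -82.6 112. ] [584.2 -82.4 112. ] head 179.6 len 21.6
top px [393.3 238.1] [391.5 243.5] area 28 W [ 452.3 -273.5  112. ] [ 436.2 -267.7  112. ] head 160.1 len 17.1
top px [ 15.8 269. ] [ 10.8 317. ] area 60 W [353.  838.7 112. ] [215.2 838.8 112. ] head 180.0 len 137.8
top px [ 49.5 273. ] [ 44.8 325. ] area 58 W [342.2 738.4 112. ] [193.5 738.3 112. ] head -180.0 len 148.7
top px [ 43.9 335. ] [ 41.7 359. ] area 27 W [165.5 738.3 112. ] [ 99.2 738.3 112. ] head -180.0 len 66.3
top px [  7.5 348.1] [  3. 394.] area 56 W [128.5 839.1 112. ] [  3.5 838.7 112. ] head -179.8 len 125.0
```

step_arm([
  {"slide": [-1,-2,50],"dr": [0,0,0],"jaw": 72},
  {"slide": [-1,-2,100],"dr": [0,0,0],"jaw": 72},
  {"slide": [-1,-2,140],"dr": [0,0,0],"jaw": 72},
  {"slide": [-1,-2,160],"dr": [0,0,0],"jaw": 72},
  {"slide": [-1,-2,160],"dr": [0,0,0],"jaw": 72},
  {"slide": [-1,-2,160],"dr": [0,0,0],"jaw": 30},
  {"slide": [-1,-2,160],"dr": [0,0,0],"jaw": 30},
  {"slide": [-1,-2,160],"dr": [0,0,0],"jaw": 30},
])

```text
clock: 12.6
position: [437.9, -267.6, 55.4]
ee_rot: [0.163, 0.987, -0.0, 0.002]
contact_force: [0.3, 1.2, 4.6]
gripper_width: 42.2
grasp_force: 61.1
```

```bash
python3 -c "
from h import *
tool([602,-263,110],-176)
"
```

```text
pos [ 437.9 -267.6   55.4] xaxis [-0.947  0.322 -0.004] yaxis [0.322 0.947 0.   ] yawx 161.2 q6 [-0.23  0.35 -0.45  0.   -0.77 -1.67]
slide [-154.2   57.2  -53.9]
dr z for yaw -2.85  or half turn 19.65
```

step_arm([
  {"slide": [0,0,-10],"dr": [0,0,0],"jaw": 30},
  {"slide": [0,0,-28],"dr": [0,0,0],"jaw": 30},
  {"slide": [-10,4,-50],"dr": [0,0,-0.9],"jaw": 30},
  {"slide": [-45,16,-54],"dr": [0,0,-1.8],"jaw": 30},
  {"slide": [-80,30,-54],"dr": [0,0,-2.7],"jaw": 30},
  {"slide": [-120,45,-54],"dr": [0,0,-2.85],"jaw": 30},
  {"slide": [-154,57,-54],"dr": [0,0,-2.85],"jaw": 30},
  {"slide": [-154,57,-54],"dr": [0,0,-2.85],"jaw": 30},
])

```text
clock: 13.6
position: [601.6, -262.5, 106.5]
ee_rot: [-0.035, 0.999, 0.0, -0.001]
contact_force: [-0.6, -0.3, -2.8]
gripper_width: 42.3
grasp_force: 61.1
```

```bash
python3 -c "
from h import *
tool([602,-263,58],-176)
tongues('wrist',shot('wrist','w6'))
"
```

```text
pos [ 601.6 -262.5  106.5] xaxis [-0.998 -0.07   0.001] yaxis [-0.07   0.998  0.001] yawx -176.0 q6 [-0.17  0.51 -0.03 -0.   -1.04 -1.33]
slide [-0.4 -0.6 48.5]
dr z for yaw 0.0  or half turn -22.5
wrist px [559.   15.5] [499.   15.5] area 967 W [416.2 -72.3 112. ] [ 438.4 -133.3  112. ] head -70.0 len 64.9
wrist px [314.5 178.1] [231.3 181.1] area 406 W [ 555.3 -243.3  112. ] [ 560.1 -288.8  112. ] head -83.9 len 45.8
wrist px [369. 161.] [369. 238.] area 708 W [ 543.1 -213.6  112. ] [ 589.  -206.2  112. ] head 9.1 len 46.6
wrist px [422.6 178. ] [443.6 244. ] area 248 W [ 549.5 -178.5  112. ] [ 590.9 -152.9  112. ] head 31.8 len 48.7
wrist px [140. 351.] [131. 360.] area 35 W [ 696.1 -358.8  112. ] [ 708.6 -368.9  112. ] head -39.0 len 16.1
wrist px [408. 351.] [415.7 360.4] area 33 W [ 682.5 -153.4  112. ] [ 693.9 -142.6  112. ] head 43.6 len 15.7
wrist px [186.1 363.6] [154.2 405.7] area 964 W [ 702.5 -322.2  112. ] [ 767.4 -358.6  112. ] head -29.3 len 74.4
```

Lower and release.

step_arm([
  {"slide": [0,0,15],"dr": [0,0,0],"jaw": 30},
  {"slide": [0,0,30],"dr": [0,0,0],"jaw": 30},
  {"slide": [0,0,40],"dr": [0,0,0],"jaw": 30},
  {"slide": [0,0,46],"dr": [0,0,0],"jaw": 30},
  {"slide": [0,0,47],"dr": [0,0,0],"jaw": 30},
  {"slide": [0,0,48],"dr": [0,0,0],"jaw": 30},
  {"slide": [0,0,48],"dr": [0,0,0],"jaw": 30},
  {"slide": [0,0,48],"dr": [0,0,0],"jaw": 30},
])

```text
clock: 14.65
position: [600.5, -262.9, 60.1]
ee_rot: [-0.035, 0.999, -0.0, 0.0]
contact_force: [-0.5, -0.1, -2.1]
gripper_width: 42.0
grasp_force: 61.2
```

step_arm([
  {"slide": [0,0,0],"dr": [0,0,0],"jaw": 66},
  {"slide": [0,0,0],"dr": [0,0,0],"jaw": 66},
  {"slide": [0,0,0],"dr": [0,0,0],"jaw": 66},
  {"slide": [0,0,-20],"dr": [0,0,0],"jaw": 70},
  {"slide": [0,0,-60],"dr": [0,0,0],"jaw": 70},
  {"slide": [0,0,-100],"dr": [0,0,0],"jaw": 30},
  {"slide": [0,0,-140],"dr": [0,0,0],"jaw": 0},
  {"slide": [0,0,-140],"dr": [0,0,0],"jaw": 0},
])

```text
clock: 15.65
position: [602.5, -263.7, 204.6]
ee_rot: [-0.035, 0.999, -0.002, 0.004]
contact_force: [0.2, 0.1, -1.2]
gripper_width: 15.5
grasp_force: 0.0
```

```bash
python3 -c "
from h import *
tool([678,-168.5,180],-176)
shot('wrist','w7');tongues('top',shot('top','t7'));shot('scene','s7')
"
```

```text
pos [ 602.5 -263.7  204.6] xaxis [-0.998 -0.07  -0.009] yaxis [-0.07   0.998 -0.003] yawx -176.0 q6 [-0.17  0.43  0.1   0.   -1.23 -1.33]
slide [-81.8  89.8  25. ]
dr z for yaw 0.0  or half turn -22.5
top px [522.  98.] [469.  98.] area 157 W [ 893.4 -687.6  112. ] [ 892.4 -522.7  112. ] head 90.3 len 164.9
top px [100.  132.8] [ 79.1 136.6] area 34 W [772.1 621.7 112. ] [759.5 685.2 112. ] head 101.2 len 64.8
top px [383. 186.] [391. 186.] area 36 W [ 610.  -247.2  112. ] [ 610.2 -271.4  112. ] head -89.6 len 24.1
top px [ 15.8 269. ] [ 12.9 297. ] area 35 W [353.  838.6 112. ] [272.1 838.8 112. ] head 179.9 len 81.0
top px [ 47.8 292. ] [ 44.8 325. ] area 37 W [287.2 738.3 112. ] [193.5 738.3 112. ] head -180.0 len 93.7
top px [ 12.7 299. ] [  8.7 337. ] area 44 W [266.4 838.7 112. ] [159.2 838.9 112. ] head 179.9 len 107.2
top px [ 44. 333.] [ 39.8 380. ] area 52 W [171.1 738.3 112. ] [ 42.1 738.3 112. ] head -180.0 len 129.0
top px [  5.4 367.9] [  3.1 393. ] area 31 W [ 73.9 839.4 112. ] [  6.1 838.6 112. ] head -179.3 len 67.7
```

```bash
python3 -c "
import cv2,numpy as np
a=cv2.imread('pics/w7.png')[20:320,100:500];b=cv2.imread('pics/s7.png')[225:325,160:290]
cv2.imwrite('pics/w7c.png',np.hstack([a,cv2.resize(b,(390,300),interpolation=3)]))"
```

```text
(no output)
```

View pics/w7c.png

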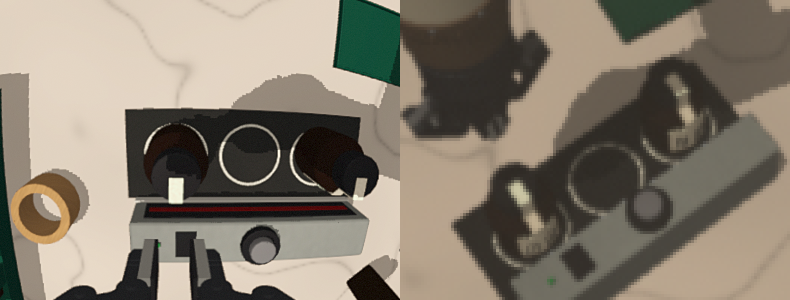

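```bash
python3 -c "
from h import *
p=w('wrist',362,267,100);print(p)
tool([p[0],p[1],175])
"
```

```text
[ 663.97474252 -170.14732972  100.        ]
pos [ 599.7 -262.6  198.8] xaxis [-0.998 -0.069  0.001] yaxis [-0.069  0.998  0.001] yawx -176.0 q6 [-0.17  0.43  0.1  -0.   -1.23 -1.33]
slide [-70.6  87.8  23.8]
```

step_arm([
  {"slide": [-20,20,0],"dr": [0,0,0],"jaw": 0},
  {"slide": [-50,50,0],"dr": [0,0,0],"jaw": 0},
  {"slide": [-83,87,10],"dr": [0,0,0],"jaw": 0},
  {"slide": [-83,87,40],"dr": [0,0,0],"jaw": 0},
  {"slide": [-83,87,70],"dr": [0,0,0],"jaw": 0},
  {"slide": [-83,87,88],"dr": [0,0,0],"jaw": 0},
  {"slide": [-83,87,88],"dr": [0,0,0],"jaw": 0},
  {"slide": [-83,87,88],"dr": [0,0,0],"jaw": 0},
])

```text
clock: 16.8
position: [678.0, -170.5, 112.9]
ee_rot: [-0.035, 0.999, -0.0, 0.001]
contact_force: [-0.1, -0.6, 0.3]
gripper_width: -0.1
grasp_force: 0.0
```

```bash
python3 -c "
from h import *
tool([677,-170,100])
a=shot('wrist','w8')[200:360,200:350]
b=shot('scene','s8')[240:320,200:290];t=shot('top','t8')
cv2.imwrite('pics/w8c.png',np.hstack([cv2.resize(a,(375,400)),cv2.resize(b,(420,400),interpolation=3)]))"
```

```text
pos [ 678.  -170.5  112.9] xaxis [-0.998 -0.07  -0.002] yaxis [-0.07   0.998 -0.001] yawx -176.0 q6 [-0.02  0.57  0.1   0.   -1.1  -1.49]
slide [ 1.   0.6 12.9]
```

View pics/w8c.png

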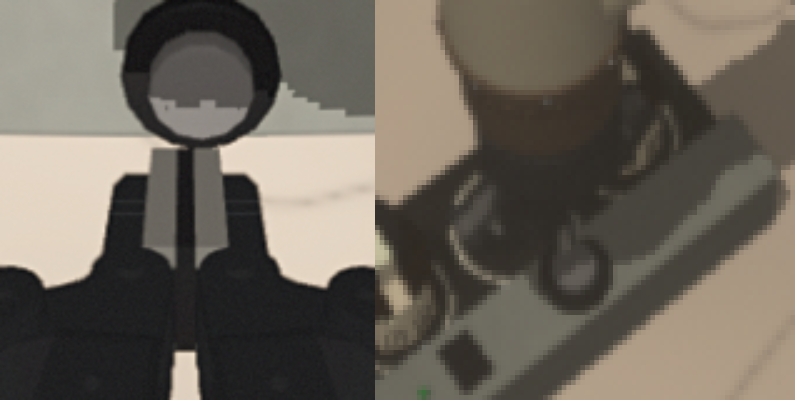

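step_arm([
  {"slide": [0,3.5,5],"dr": [0,0,0],"jaw": 0},
  {"slide": [0,3.5,10],"dr": [0,0,0],"jaw": 0},
  {"slide": [0,3.5,14],"dr": [0,0,0],"jaw": 0},
  {"slide": [0,3.5,18],"dr": [0,0,0],"jaw": 0},
  {"slide": [0,3.5,20],"dr": [0,0,0],"jaw": 0},
  {"slide": [0,3.5,22],"dr": [0,0,0],"jaw": 0},
  {"slide": [0,3.5,22],"dr": [0,0,0],"jaw": 0},
  {"slide": [0,3.5,22],"dr": [0,0,0],"jaw": 0},
])

```text
clock: 17.95
position: [676.9, -166.9, 89.8]
ee_rot: [-0.035, 0.999, -0.0, 0.0]
contact_force: [0.3, -0.8, -0.2]
gripper_width: 0.1
grasp_force: 0.0
```

step_arm([
  {"slide": [0,0,3],"dr": [0,0,0],"jaw": 0},
  {"slide": [0,0,6],"dr": [0,0,0],"jaw": 0},
  {"slide": [0,0,9],"dr": [0,0,0],"jaw": 0},
  {"slide": [0,0,11],"dr": [0,0,0],"jaw": 0},
  {"slide": [0,0,13],"dr": [0,0,0],"jaw": 0},
  {"slide": [0,0,13],"dr": [0,0,0],"jaw": 0},
  {"slide": [0,0,13],"dr": [0,0,0],"jaw": 0},
  {"slide": [0,0,13],"dr": [0,0,0],"jaw": 0},
])

```text
clock: 18.95
position: [676.9, -166.9, 76.9]
ee_rot: [-0.035, 0.999, -0.0, 0.0]
contact_force: [-0.8, 0.6, 0.0]
gripper_width: -0.1
grasp_force: 0.0
```

step_arm([
  {"slide": [0,0,1],"dr": [0,0,0],"jaw": 0},
  {"slide": [0,0,2],"dr": [0,0,0],"jaw": 0},
  {"slide": [0,0,3],"dr": [0,0,0],"jaw": 0},
  {"slide": [0,0,4],"dr": [0,0,0],"jaw": 0},
  {"slide": [0,0,5],"dr": [0,0,0],"jaw": 0},
  {"slide": [0,0,6],"dr": [0,0,0],"jaw": 0},
  {"slide": [0,0,6],"dr": [0,0,0],"jaw": 0},
  {"slide": [0,0,6],"dr": [0,0,0],"jaw": 0},
])

```text
clock: 19.95
position: [676.8, -166.8, 70.7]
ee_rot: [-0.035, 0.999, -0.0, 0.0]
contact_force: [-0.6, 0.6, 0.1]
gripper_width: -0.1
grasp_force: 0.0
```

step_arm([
  {"slide": [0,0,1],"dr": [0,0,0],"jaw": 0},
  {"slide": [0,0,2],"dr": [0,0,0],"jaw": 0},
  {"slide": [0,0,3],"dr": [0,0,0],"jaw": 0},
  {"slide": [0,0,4],"dr": [0,0,0],"jaw": 0},
  {"slide": [0,0,5],"dr": [0,0,0],"jaw": 0},
  {"slide": [0,0,6],"dr": [0,0,0],"jaw": 0},
  {"slide": [0,0,6],"dr": [0,0,0],"jaw": 0},
  {"slide": [0,0,6],"dr": [0,0,0],"jaw": 0},
])

```text
clock: 20.95
position: [676.8, -166.9, 64.7]
ee_rot: [-0.035, 0.999, -0.0, 0.0]
contact_force: [-0.3, 0.3, 0.6]
gripper_width: 0.2
grasp_force: 0.0
```

step_arm([
  {"slide": [0,0,1],"dr": [0,0,0],"jaw": 0},
  {"slide": [0,0,2],"dr": [0,0,0],"jaw": 0},
  {"slide": [0,0,3],"dr": [0,0,0],"jaw": 0},
  {"slide": [0,0,4],"dr": [0,0,0],"jaw": 0},
  {"slide": [0,0,4],"dr": [0,0,0],"jaw": 0},
  {"slide": [0,0,5],"dr": [0,0,0],"jaw": 0},
  {"slide": [0,0,5],"dr": [0,0,0],"jaw": 0},
  {"slide": [0,0,5],"dr": [0,0,0],"jaw": 0},
])

```text
clock: 21.95
position: [676.9, -166.9, 59.9]
ee_rot: [-0.035, 0.999, -0.0, 0.0]
contact_force: [-1.7, 1.1, 3.3]
gripper_width: -0.0
grasp_force: 1.9
```

Contact with the button begins (3.3 N). I'll press further.

step_arm([
  {"slide": [0,0,1],"dr": [0,0,0],"jaw": 0},
  {"slide": [0,0,2],"dr": [0,0,0],"jaw": 0},
  {"slide": [0,0,3],"dr": [0,0,0],"jaw": 0},
  {"slide": [0,0,3.5],"dr": [0,0,0],"jaw": 0},
  {"slide": [0,0,4],"dr": [0,0,0],"jaw": 0},
  {"slide": [0,0,4],"dr": [0,0,0],"jaw": 0},
  {"slide": [0,0,4],"dr": [0,0,0],"jaw": 0},
  {"slide": [0,0,4],"dr": [0,0,0],"jaw": 0},
])

```text
clock: 22.95
position: [677.0, -166.9, 58.0]
ee_rot: [-0.035, 0.999, -0.0, 0.001]
contact_force: [-4.0, 1.5, 11.8]
gripper_width: -0.0
grasp_force: 5.7
```

step_arm([
  {"slide": [0,0,1],"dr": [0,0,0],"jaw": 0},
  {"slide": [0,0,2],"dr": [0,0,0],"jaw": 0},
  {"slide": [0,0,2],"dr": [0,0,0],"jaw": 0},
  {"slide": [0,0,-4],"dr": [0,0,0],"jaw": 0},
  {"slide": [0,0,-20],"dr": [0,0,0],"jaw": 0},
  {"slide": [0,0,-60],"dr": [0,0,0],"jaw": 40},
  {"slide": [0,0,-110],"dr": [0,0,0],"jaw": 72},
  {"slide": [0,0,-160],"dr": [0,0,0],"jaw": 72},
])

```text
clock: 23.95
position: [676.3, -166.8, 216.4]
ee_rot: [-0.035, 0.999, 0.0, -0.001]
contact_force: [-0.1, 0.8, -0.0]
gripper_width: 54.4
grasp_force: 0.0
```

```bash
python3 -c "
from h import *
tool([601,-263,200],-176)
tongues('wrist',shot('wrist','w9'));print();tongues('top',shot('top','t9'))
" | awk '!/top/ || (/W \[ ?[56]/)'
```

```text
pos [ 676.3 -166.8  216.4] xaxis [-0.998 -0.069  0.002] yaxis [-0.069  0.998  0.001] yawx -176.0 q6 [-0.01  0.5   0.24 -0.   -1.32 -1.49]
slide [ 81.8 -90.8  16.5]
dr z for yaw -0.0  or half turn 22.5
wrist px [241.6 104.1] [305.5 112.1] area 595 W [ 600.2 -202.7  112. ] [ 603.4 -145.9  112. ] head 86.7 len 56.9
wrist px [231.  105.8] [164.4 132.9] area 703 W [ 602.2 -212.1  112. ] [ 628.8 -273.9  112. ] head -66.7 len 67.2
wrist px [381.4 128.6] [315.6 109. ] area 653 W [610.8 -74.2 112. ] [ 599.8 -137.1  112. ] head -99.9 len 63.9

top px [383. 186.] [391. 186.] area 36 W [ 610.  -247.2  112. ] [ 610.2 -271.4  112. ] head -89.6 len 24.1
top px [344.4 187.7] [364.5 190.7] area 30 W [ 604.1 -130.4  112. ] [ 595.2 -191.1  112. ] head -98.4 len 61.3
top px [364.2 204.3] [343.2 205.3] area 30 W [ 553.3 -189.2  112. ] [ 549.8 -126.2  112. ] head 93.2 len 63.1
```

step_arm([
  {"slide": [10,-40,0],"dr": [0,0,0],"jaw": 72},
  {"slide": [40,-90,0],"dr": [0,0,0],"jaw": 72},
  {"slide": [82,-95,10],"dr": [0,0,0],"jaw": 72},
  {"slide": [82,-95,10],"dr": [0,0,0],"jaw": 72},
  {"slide": [82,-95,10],"dr": [0,0,0],"jaw": 72},
  {"slide": [82,-95,10],"dr": [0,0,0],"jaw": 72},
  {"slide": [82,-95,10],"dr": [0,0,0],"jaw": 72},
  {"slide": [82,-95,10],"dr": [0,0,0],"jaw": 72},
])

```text
clock: 25.05
position: [602.1, -267.0, 205.6]
ee_rot: [-0.035, 0.999, 0.0, 0.0]
contact_force: [-0.2, -0.4, -0.3]
gripper_width: 71.9
grasp_force: 0.0
```

```bash
sed -i 's/g>120/g>150/; s/<0.6: continue/<0.45: continue/' h.py; python3 -c "
from h import *
tool()
tongues('wrist',cv2.imread('pics/w7.png'));print()
tongues('wrist',shot('wrist','w10'))
"
```

```text
pos [ 602.1 -267.   205.6] xaxis [-0.998 -0.07  -0.   ] yaxis [-0.07   0.998  0.   ] yawx -176.0 q6 [-0.17  0.44  0.12 -0.   -1.25 -1.33]
wrist px [546.3  50.4] [560.7  57.6] area 107 W [411.9  10.8 112. ] [412.   37.1 112. ] head 89.7 len 26.3
wrist px [343.3 144.9] [324.3 157.9] area 26 W [ 548.6 -211.5  112. ] [ 561.3 -226.8  112. ] head -50.2 len 19.8
wrist px [378.4 165.2] [322.8 190.5] area 325 W [ 563.2 -177.5  112. ] [ 590.1 -224.9  112. ] head -60.4 len 54.5
wrist px [257.1 146.9] [242.4 172.1] area 69 W [ 556.2 -284.3  112. ] [ 578.6 -295.6  112. ] head -26.7 len 25.2
wrist px [297.1 150.4] [307.1 169.4] area 30 W [ 556.8 -250.5  112. ] [ 572.5 -240.5  112. ] head 32.4 len 18.6
wrist px [386.9 170. ] [413.9 211. ] area 141 W [ 566.7 -168.8  112. ] [ 602.9 -134.3  112. ] head 43.6 len 50.0
wrist px [275.5 198. ] [275.5 223. ] area 368 W [ 599.9 -265.7  112. ] [ 623.2 -264.   112. ] head 4.1 len 23.4
wrist px [431.  211.5] [443.  211.5] area 46 W [ 602.1 -115.4  112. ] [ 601.2 -101.6  112. ] head 93.9 len 13.8
wrist px [ 84.3 338.6] [ 87.6 348.4] area 39 W [ 799.8 -494.5  112
[... 335 characters left out ...]
1.1 -293.8  112. ] head -25.6 len 26.0
wrist px [299.7 153.6] [308.7 168.6] area 23 W [ 559.1 -248.1  112. ] [ 571.5 -239.3  112. ] head 35.6 len 15.2
wrist px [319.3 180.2] [377.8 192.4] area 286 W [ 581.  -229.1  112. ] [ 587.7 -174.3  112. ] head 83.0 len 55.2
wrist px [388.6 172.4] [411.8 209.3] area 133 W [ 568.5 -166.9  112. ] [ 601.2 -137.   112. ] head 42.5 len 44.3
wrist px [279. 199.] [279. 224.] area 381 W [ 600.4 -262.6  112. ] [ 623.8 -260.9  112. ] head 4.3 len 23.4
wrist px [433.  212.5] [444.  212.5] area 44 W [ 602.8 -113.   112. ] [ 602.  -100.2  112. ] head 93.8 len 12.8
wrist px [415. 370.] [395. 370.] area 146 W [815.9 -69.5 112. ] [812.5 -99.5 112. ] head -96.5 len 30.2
```

step_arm([
  {"slide": [1,4.5,50],"dr": [0,0,0],"jaw": 72},
  {"slide": [1,4.5,100],"dr": [0,0,0],"jaw": 72},
  {"slide": [1,4.5,135],"dr": [0,0,0],"jaw": 72},
  {"slide": [1,4.5,149],"dr": [0,0,0],"jaw": 72},
  {"slide": [1,4.5,149],"dr": [0,0,0],"jaw": 30},
  {"slide": [1,4.5,149],"dr": [0,0,0],"jaw": 30},
  {"slide": [1,4.5,149],"dr": [0,0,0],"jaw": 30},
  {"slide": [1,4.5,149],"dr": [0,0,0],"jaw": 30},
])

```text
clock: 26.1
position: [601.6, -263.1, 58.6]
ee_rot: [-0.035, 0.999, -0.001, 0.002]
contact_force: [-0.3, 1.1, 3.8]
gripper_width: 42.0
grasp_force: 61.6
```

```bash
python3 -c "
from h import *
tool([427,9,115],-178)
tool([480,-263,115],-178)
"
```

```text
pos [ 601.6 -263.1   58.6] xaxis [-0.998 -0.07  -0.003] yaxis [-0.07   0.998 -0.001] yawx -176.0 q6 [-0.17  0.55 -0.08  0.   -0.93 -1.33]
slide [154.9 283.6 -57.3]
dr z for yaw 0.25  or half turn -22.25
pos [ 601.6 -263.1   58.6] xaxis [-0.998 -0.07  -0.003] yaxis [-0.07   0.998 -0.001] yawx -176.0 q6 [-0.17  0.55 -0.08  0.   -0.93 -1.33]
slide [121.1   8.6 -56.8]
dr z for yaw 0.25  or half turn -22.25
```

step_arm([
  {"slide": [0,0,-8],"dr": [0,0,0],"jaw": 30},
  {"slide": [0,0,-28],"dr": [0,0,0],"jaw": 30},
  {"slide": [25,5,-52],"dr": [0,0,0],"jaw": 30},
  {"slide": [65,20,-56],"dr": [0,0,0],"jaw": 30},
  {"slide": [110,45,-56],"dr": [0,0,0],"jaw": 30},
  {"slide": [145,85,-56],"dr": [0,0,0],"jaw": 30},
  {"slide": [155,130,-56],"dr": [0,0,0],"jaw": 30},
  {"slide": [155,175,-56],"dr": [0,0,0],"jaw": 30},
])

```text
clock: 27.1
position: [431.7, -98.4, 112.9]
ee_rot: [-0.034, 0.999, 0.0, -0.0]
contact_force: [1.1, 1.1, -2.2]
gripper_width: 42.2
grasp_force: 61.3
```

```bash
python3 -c "
from h import *
tool([427,9,110],-178)
"
```

```text
pos [431.7 -98.4 112.9] xaxis [-0.998 -0.068  0.001] yaxis [-0.068  0.998  0.   ] yawx -176.1 q6 [ 0.15  0.16 -0.54 -0.   -0.87 -1.65]
slide [ -2.6 107.4   2.9]
dr z for yaw 0.24  or half turn -22.26
```

step_arm([
  {"slide": [0,36,0],"dr": [0,0,0],"jaw": 30},
  {"slide": [-2,72,0],"dr": [0,0,0],"jaw": 30},
  {"slide": [-3,100,0],"dr": [0,0,0],"jaw": 30},
  {"slide": [-3,107,8],"dr": [0,0,0],"jaw": 30},
  {"slide": [-3,107,25],"dr": [0,0,0],"jaw": 30},
  {"slide": [-3,107,40],"dr": [0,0,0],"jaw": 30},
  {"slide": [-3,107,50],"dr": [0,0,0],"jaw": 30},
  {"slide": [-3,107,54],"dr": [0,0,0],"jaw": 30},
])

```text
clock: 28.1
position: [428.6, 7.2, 58.0]
ee_rot: [-0.034, 0.999, -0.0, -0.001]
contact_force: [-0.3, -0.6, -1.9]
gripper_width: 42.1
grasp_force: 61.4
```

step_arm([
  {"slide": [0,0,1],"dr": [0,0,0],"jaw": 30},
  {"slide": [0,0,1],"dr": [0,0,0],"jaw": 30},
  {"slide": [0,0,1],"dr": [0,0,0],"jaw": 66},
  {"slide": [0,0,1],"dr": [0,0,0],"jaw": 66},
  {"slide": [0,0,1],"dr": [0,0,0],"jaw": 66},
  {"slide": [0,0,-40],"dr": [0,0,0],"jaw": 72},
  {"slide": [0,0,-90],"dr": [0,0,0],"jaw": 72},
  {"slide": [0,0,-150],"dr": [0,0,0],"jaw": 72},
])

```text
clock: 29.1
position: [428.3, 7.6, 209.9]
ee_rot: [-0.035, 0.999, -0.0, -0.001]
contact_force: [1.7, -0.0, -0.4]
gripper_width: 72.0
grasp_force: 0.0
```

```bash
python3 -c "
from h import *
tool([585,-83,205],-176)
tongues('wrist',shot('wrist','w11'));print();tongues('top',shot('top','t11'))
" | awk '!/top/ || (/W \[ ?[456]/)'
```

```text
pos [428.3   7.6 209.9] xaxis [-0.998 -0.07   0.002] yaxis [-0.07   0.998 -0.001] yawx -176.0 q6 [ 0.4   0.03 -0.41 -0.   -1.13 -1.9 ]
slide [-150.  -101.2    4.7]
dr z for yaw -0.0  or half turn 22.5
wrist px [ 75.3 259.8] [109.3 293.8] area 194 W [ 525.6 -213.1  112. ] [ 565.8 -174.   112. ] head 44.2 len 56.1
wrist px [120.9 268.2] [159.8 289.5] area 186 W [ 528.3 -152.2  112. ] [ 549.7 -108.   112. ] head 64.1 len 49.2
wrist px [123.2 380.8] [166.7 389.5] area 1066 W [ 725.5 -188.6  112. ] [ 726.8 -121.5  112. ] head 88.9 len 67.0

top px [328.5 187. ] [328.5 193. ] area 29 W [605.8 -82.6 112. ] [587.3 -82.5 112. ] head 179.6 len 18.5
```

```bash
python3 -c "
import cv2,numpy as np
a=cv2.imread('pics/w11.png')[80:320,120:440];b=cv2.imread('pics/t11.png')[160:280,200:360]
cv2.imwrite('pics/w11c.png',np.hstack([cv2.resize(a,(400,300)),cv2.resize(b,(400,300),interpolation=3)]))"
```

```text
(no output)
```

View pics/w11c.png

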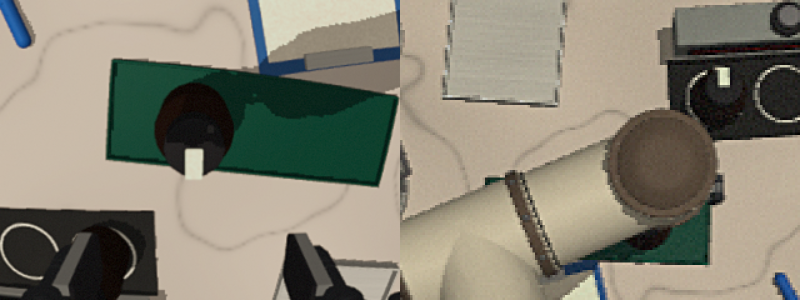

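B stands in the carrier with its cap centre at crop (193,149). Both tray corner sets are visible, so I'll check the margin.

```bash
python3 -c "
from h import *
tool([587,-83,205],-176)
f=lambda x,y,z:w('wrist',120+x*.8,80+y*.8,z).round(1)
p=np.array([f(x,y,12) for x,y in((112,58),(398,97),(378,186),(107,158))]);print(p,p.mean(0));print(f(193,149,115))
"
```

```text
pos [433.5   8.8 215.7] xaxis [-0.997 -0.071 -0.015] yaxis [-0.071  0.997  0.002] yawx -175.9 q6 [ 0.4   0.03 -0.41  0.   -1.12 -1.9 ]
slide [-146.5 -102.4   12.7]
dr z for yaw 0.01  or half turn -22.49
[[384.  -69.9  12. ]
 [396.3 220.6  12. ]
 [496.2 218.3  12. ]
 [484.1 -73.   12. ]] [440.15  74.    12.  ]
[436.    9.7 115. ]
```

step_arm([
  {"slide": [-40,-27,0],"dr": [0,0,0],"jaw": 72},
  {"slide": [-80,-54,0],"dr": [0,0,0],"jaw": 72},
  {"slide": [-120,-81,0],"dr": [0,0,0],"jaw": 72},
  {"slide": [-151,-101,0],"dr": [0,0,0],"jaw": 72},
  {"slide": [-151,-101,0],"dr": [0,0,0],"jaw": 72},
  {"slide": [-151,-101,0],"dr": [0,0,0],"jaw": 72},
  {"slide": [-151,-101,0],"dr": [0,0,0],"jaw": 72},
  {"slide": [-151,-101,0],"dr": [0,0,0],"jaw": 72},
])

```text
clock: 30.2
position: [586.2, -81.9, 209.3]
ee_rot: [-0.035, 0.999, 0.0, 0.0]
contact_force: [-0.1, -0.1, -0.1]
gripper_width: 72.1
grasp_force: 0.0
```

```bash
python3 -c "
from h import *
tool()
tongues('wrist',shot('wrist','w12'))
tool([585,-82,57])
"
```

```text
pos [586.2 -81.9 209.3] xaxis [-0.998 -0.07  -0.001] yaxis [-0.07   0.998  0.   ] yawx -176.0 q6 [ 0.13  0.32 -0.05 -0.   -1.2  -1.63]
wrist px [305.2  -2.4] [405.6   7.2] area 719 W [407.9 -68.1 112. ] [400.9  21.1 112. ] head 94.4 len 89.5
wrist px [392.5  30. ] [392.5  56. ] area 354 W [425.6   9.6 112. ] [449.5  11.1 112. ] head 3.6 len 24.0
wrist px [381.2  58.4] [376.2  73.4] area 164 W [453.5   0.9 112. ] [467.6  -2.6 112. ] head -13.9 len 14.5
wrist px [200.5 148. ] [230.  177.5] area 452 W [ 544.5 -148.4  112. ] [ 569.3 -121.5  112. ] head 47.3 len 36.6
wrist px [134.5 151. ] [134.5 207. ] area 383 W [ 549. -211.  112.] [ 602.7 -213.6  112. ] head -2.8 len 53.8
wrist px [271.5 199. ] [271.5 224. ] area 350 W [586.4 -84.  112. ] [610.1 -82.4 112. ] head 3.9 len 23.7
wrist px [417. 372.] [402. 372.] area 137 W [809.1 123.3 112. ] [806.2  99.8 112. ] head -97.0 len 23.6
pos [586.4 -82.  209.3] xaxis [-0.998 -0.07  -0.001] yaxis [-0.07   0.998  0.   ] yawx -176.0 q6 [ 0.13  0.32 -0.05 -0.   -1.2  -1.63]
slide [  1.5   0.  152.3]
```

step_arm([
  {"slide": [0,-2,50],"dr": [0,0,0],"jaw": 72},
  {"slide": [0,-2,100],"dr": [0,0,0],"jaw": 72},
  {"slide": [0,-2,135],"dr": [0,0,0],"jaw": 72},
  {"slide": [0,-2,152],"dr": [0,0,0],"jaw": 72},
  {"slide": [0,-2,152],"dr": [0,0,0],"jaw": 30},
  {"slide": [0,-2,152],"dr": [0,0,0],"jaw": 30},
  {"slide": [0,-2,152],"dr": [0,0,0],"jaw": 30},
  {"slide": [0,-2,152],"dr": [0,0,0],"jaw": 30},
])

```text
clock: 31.25
position: [588.2, -84.2, 58.4]
ee_rot: [-0.035, 0.999, 0.0, 0.002]
contact_force: [0.0, 2.3, 3.8]
gripper_width: 42.2
grasp_force: 61.3
```

```bash
python3 -c "
from h import *
tool([431,131,112])
"
```

```text
pos [588.2 -84.2  58.4] xaxis [-0.998 -0.07  -0.004] yaxis [-0.07   0.998 -0.   ] yawx -176.0 q6 [ 0.13  0.46 -0.25  0.   -0.86 -1.63]
slide [141.5 225.7 -54.1]
```

step_arm([
  {"slide": [0,0,-8],"dr": [0,0,0],"jaw": 30},
  {"slide": [0,0,-28],"dr": [0,0,0],"jaw": 30},
  {"slide": [0,25,-52],"dr": [0,0,0],"jaw": 30},
  {"slide": [5,65,-56],"dr": [0,0,0],"jaw": 30},
  {"slide": [15,110,-56],"dr": [0,0,0],"jaw": 30},
  {"slide": [30,155,-56],"dr": [0,0,0],"jaw": 30},
  {"slide": [60,195,-56],"dr": [0,0,0],"jaw": 30},
  {"slide": [90,220,-56],"dr": [0,0,0],"jaw": 30},
])

```text
clock: 32.25
position: [480.4, 130.0, 112.5]
ee_rot: [-0.035, 0.999, -0.0, -0.0]
contact_force: [1.1, 0.7, -1.7]
gripper_width: 42.0
grasp_force: 61.2
```

```bash
python3 -c "
from h import *
tool([431,131,58])
"
```

```text
pos [480.4 130.  112.5] xaxis [-0.998 -0.07   0.001] yaxis [-0.07   0.998 -0.   ] yawx -176.0 q6 [ 0.59  0.25 -0.42 -0.   -0.9  -2.09]
slide [49.1  4.5 54.6]
```

step_arm([
  {"slide": [25,2,0],"dr": [0,0,0],"jaw": 30},
  {"slide": [48,4,0],"dr": [0,0,0],"jaw": 30},
  {"slide": [49,4.5,10],"dr": [0,0,0],"jaw": 30},
  {"slide": [49,4.5,26],"dr": [0,0,0],"jaw": 30},
  {"slide": [49,4.5,40],"dr": [0,0,0],"jaw": 30},
  {"slide": [49,4.5,50],"dr": [0,0,0],"jaw": 30},
  {"slide": [49,4.5,54],"dr": [0,0,0],"jaw": 30},
  {"slide": [49,4.5,55],"dr": [0,0,0],"jaw": 30},
])

```text
clock: 33.25
position: [432.8, 129.8, 57.6]
ee_rot: [-0.035, 0.999, -0.0, -0.0]
contact_force: [0.2, 0.5, -2.3]
gripper_width: 42.3
grasp_force: 61.3
```

step_arm([
  {"slide": [0,0,0.5],"dr": [0,0,0],"jaw": 30},
  {"slide": [0,0,0.5],"dr": [0,0,0],"jaw": 66},
  {"slide": [0,0,0.5],"dr": [0,0,0],"jaw": 66},
  {"slide": [0,0,0.5],"dr": [0,0,0],"jaw": 66},
  {"slide": [0,0,-30],"dr": [0,0,0],"jaw": 72},
  {"slide": [0,0,-80],"dr": [0,0,0],"jaw": 72},
  {"slide": [0,0,-130],"dr": [0,0,0],"jaw": 72},
  {"slide": [0,0,-190],"dr": [0,0,0],"jaw": 72},
])

```text
clock: 34.25
position: [431.8, 129.5, 249.1]
ee_rot: [-0.035, 0.999, -0.0, -0.001]
contact_force: [0.3, 1.7, 0.5]
gripper_width: 72.0
grasp_force: 0.0
```

```bash
python3 -c "
from h import *
tool([425,275,320])
tongues('wrist',shot('wrist','w13'))
"
```

```text
pos [431.8 129.5 249.1] xaxis [-0.998 -0.07   0.001] yaxis [-0.07   0.998 -0.   ] yawx -176.0 q6 [ 0.65  0.04 -0.3  -0.   -1.23 -2.15]
slide [ -3.2 145.6 -71. ]
wrist px [ 61.5 269.5] [ 32.5 240.5] area 132 W [ 571.3 -147.   112. ] [ 532.7 -190.4  112. ] head -131.6 len 58.2
wrist px [ 70.8 242.3] [102.3 273.8] area 166 W [ 527.3 -120.6  112. ] [567.8 -79.2 112. ] head 45.7 len 57.9
wrist px [116.3 243.8] [149.3 276.8] area 200 W [522.  -51.3 112. ] [563.  -11.8 112. ] head 43.9 len 57.0
wrist px [128.1 374.2] [160.4 378.8] area 505 W [758.5 -77.5 112. ] [755.3 -21.6 112. ] head 93.3 len 55.9
```

step_arm([
  {"slide": [0,0,-51],"dr": [0,0,0],"jaw": 80},
  {"slide": [-10,50,-51],"dr": [0,0,0],"jaw": 80},
  {"slide": [-20,100,-51],"dr": [0,0,0],"jaw": 80},
  {"slide": [-28,150,-51],"dr": [0,0,0],"jaw": 80},
  {"slide": [-37,200,-51],"dr": [0,0,0],"jaw": 80},
  {"slide": [-45,243,-51],"dr": [0,0,0],"jaw": 80},
  {"slide": [-45,243,-51],"dr": [0,0,0],"jaw": 80},
  {"slide": [-45,243,-51],"dr": [0,0,0],"jaw": 80},
])

```text
clock: 35.3
position: [460.4, 375.0, 298.3]
ee_rot: [-0.035, 0.999, -0.0, -0.0]
contact_force: [-0.8, -0.0, -0.2]
gripper_width: 79.6
grasp_force: 0.0
```

```bash
python3 -c "
from h import *
tool()
im=shot('wrist','w14');tongues('top',shot('top','t14'))
g=cv2.medianBlur(cv2.cvtColor(im,cv2.COLOR_BGR2GRAY),5)
c=cv2.HoughCircles(g,cv2.HOUGH_GRADIENT,1,30,param1=80,param2=25,minRadius=30,maxRadius=80)
if c is not None:
  for x,y,r in c[0][:6]: print(x,y,r,w('wrist',x,y,240).round(1))
T=optics.camera_info('wrist')['T_tool_cam']
" | awk '!/top/ || (/W \[ ?[456]/)'
```

```text
pos [460.4 375.  298.3] xaxis [-0.998 -0.07   0.001] yaxis [-0.07   0.998 -0.001] yawx -176.0 q6 [ 0.96  0.28  0.11  0.   -1.4  -2.46]
top px [257. 236.] [257. 244.] area 36 W [455.6 130.8 112. ] [431.8 130.4 112. ] head -179.0 len 23.8
top px [298. 237.] [298. 246.] area 39 W [453.5   9.  112. ] [426.8   8.9 112. ] head -179.8 len 26.7
286.5 187.5 73.9 [439.2 382.5 240. ]
268.5 278.5 30.7 [519.  373.8 240. ]
291.5 218.5 32.7 [463.8 388.4 240. ]
324.5 203.5 57.3 [449.8 412.9 240. ]
305.5 154.5 52.9 [413.  394.5 240. ]
437.5 266.5 56.2 [502.1 527.2 240. ]
```

step_arm([
  {"slide": [-4.5,13,0],"dr": [0,0,1],"jaw": 82},
  {"slide": [-4.5,13,20],"dr": [0,0,2],"jaw": 82},
  {"slide": [-4.5,13,50],"dr": [0,0,2.5],"jaw": 82},
  {"slide": [-4.5,13,80],"dr": [0,0,2.5],"jaw": 82},
  {"slide": [-4.5,13,105],"dr": [0,0,2.5],"jaw": 82},
  {"slide": [-4.5,13,118],"dr": [0,0,2.5],"jaw": 82},
  {"slide": [-4.5,13,118],"dr": [0,0,2.5],"jaw": 82},
  {"slide": [-4.5,13,118],"dr": [0,0,2.5],"jaw": 82},
])

```text
clock: 36.4
position: [464.8, 389.1, 182.2]
ee_rot: [0.139, 0.99, 0.001, 0.001]
contact_force: [0.8, 0.2, 0.7]
gripper_width: 82.0
grasp_force: 0.0
```

step_arm([
  {"slide": [0,0,0],"dr": [0,0,0],"jaw": 38},
  {"slide": [0,0,0],"dr": [0,0,0],"jaw": 38},
  {"slide": [0,0,0],"dr": [0,0,0],"jaw": 38},
  {"slide": [0,0,0],"dr": [0,0,0],"jaw": 38},
  {"slide": [0,0,0],"dr": [0,0,0],"jaw": 38},
  {"slide": [0,0,0],"dr": [0,0,0],"jaw": 38},
  {"slide": [0,0,0],"dr": [0,0,0],"jaw": 38},
  {"slide": [0,0,0],"dr": [0,0,0],"jaw": 38},
])

```text
clock: 37.4
position: [465.0, 390.1, 182.3]
ee_rot: [0.139, 0.99, 0.002, 0.001]
contact_force: [0.2, 3.3, 5.3]
gripper_width: 50.4
grasp_force: 62.4
```

```bash
python3 -c "
from h import *
tool();s=arm.read_state();print(s['contact_force'],s['wrist_torque'])"
```

```text
pos [465.  390.1 182.3] xaxis [-0.961  0.275 -0.002] yaxis [0.275 0.961 0.004] yawx 164.0 q6 [ 0.96  0.36 -0.06  0.   -1.14 -2.81]
[0.2039056  3.3276806  5.31185093] [ 0.89139524 -0.00416182 -0.00977682]
```

step_arm([
  {"slide": [0,0,-0.3],"dr": [0,0,-1.2],"jaw": 38},
  {"slide": [0,0,-0.6],"dr": [0,0,-2.4],"jaw": 38},
  {"slide": [0,0,-0.9],"dr": [0,0,-3.6],"jaw": 38},
  {"slide": [0,0,-1.2],"dr": [0,0,-4.8],"jaw": 38},
  {"slide": [0,0,-1.5],"dr": [0,0,-6.0],"jaw": 38},
  {"slide": [0,0,-1.8],"dr": [0,0,-7.2],"jaw": 38},
  {"slide": [0,0,-2.1],"dr": [0,0,-8.4],"jaw": 38},
  {"slide": [0,0,-2.35],"dr": [0,0,-9.6],"jaw": 38},
])

```text
clock: 38.4
position: [464.8, 388.6, 183.3]
ee_rot: [-0.508, 0.861, -0.0, 0.001]
contact_force: [1.9, 0.9, 2.5]
gripper_width: 50.4
grasp_force: 62.3
```

step_arm([
  {"slide": [0,0,-0.3],"dr": [0,0,-1.2],"jaw": 38},
  {"slide": [0,0,-0.6],"dr": [0,0,-2.4],"jaw": 38},
  {"slide": [0,0,-0.9],"dr": [0,0,-3.6],"jaw": 38},
  {"slide": [0,0,-1.2],"dr": [0,0,-4.8],"jaw": 38},
  {"slide": [0,0,-1.5],"dr": [0,0,-6.0],"jaw": 38},
  {"slide": [0,0,-1.8],"dr": [0,0,-7.2],"jaw": 38},
  {"slide": [0,0,-2.1],"dr": [0,0,-8.4],"jaw": 38},
  {"slide": [0,0,-2.35],"dr": [0,0,-9.6],"jaw": 38},
])

```text
clock: 39.4
position: [467.1, 388.7, 185.9]
ee_rot: [0.933, -0.359, 0.002, -0.001]
contact_force: [9.4, 0.1, -0.3]
gripper_width: 50.1
grasp_force: 62.2
```

step_arm([
  {"slide": [0,0,-0.3],"dr": [0,0,-1.2],"jaw": 38},
  {"slide": [0,0,-0.6],"dr": [0,0,-2.4],"jaw": 38},
  {"slide": [0,0,-0.9],"dr": [0,0,-3.6],"jaw": 38},
  {"slide": [0,0,-1.2],"dr": [0,0,-4.8],"jaw": 38},
  {"slide": [0,0,-1.5],"dr": [0,0,-6.0],"jaw": 38},
  {"slide": [0,0,-1.8],"dr": [0,0,-7.2],"jaw": 38},
  {"slide": [0,0,-2.1],"dr": [0,0,-8.4],"jaw": 38},
  {"slide": [0,0,-2.35],"dr": [0,0,-9.6],"jaw": 38},
])

```text
clock: 40.4
position: [467.8, 390.3, 188.6]
ee_rot: [0.955, 0.298, 0.004, -0.001]
contact_force: [9.1, 3.2, -0.6]
gripper_width: 50.1
grasp_force: 62.3
```

step_arm([
  {"slide": [0,0,-0.3],"dr": [0,0,-1.2],"jaw": 38},
  {"slide": [0,0,-0.6],"dr": [0,0,-2.4],"jaw": 38},
  {"slide": [0,0,-0.9],"dr": [0,0,-3.6],"jaw": 38},
  {"slide": [0,0,-1.2],"dr": [0,0,-4.8],"jaw": 38},
  {"slide": [0,0,-1.5],"dr": [0,0,-6.0],"jaw": 38},
  {"slide": [0,0,-1.8],"dr": [0,0,-7.2],"jaw": 38},
  {"slide": [0,0,-2.1],"dr": [0,0,-8.4],"jaw": 38},
  {"slide": [0,0,-2.35],"dr": [0,0,-9.6],"jaw": 38},
])

```text
clock: 41.4
position: [466.2, 391.0, 190.6]
ee_rot: [0.563, 0.827, 0.003, 0.001]
contact_force: [4.6, 6.3, -0.2]
gripper_width: 50.1
grasp_force: 62.4
```

```bash
python3 -c "
from h import *
tool();s=arm.read_state();print(s['contact_force'],s['wrist_torque'])"
```

```text
pos [466.2 391.  190.6] xaxis [-0.367  0.93   0.003] yaxis [0.93  0.367 0.006] yawx 111.5 q6 [ 0.96  0.36 -0.05  0.   -1.16  2.55]
[ 4.64896407  6.26595248 -0.17234806] [ 1.48554706 -1.39580084 -0.13706563]
```

step_arm([
  {"slide": [0,0,0],"dr": [0,0,0],"jaw": 80},
  {"slide": [0,0,0],"dr": [0,0,0],"jaw": 80},
  {"slide": [0,0,0],"dr": [0,0,0],"jaw": 80},
  {"slide": [0,0,0],"dr": [0,0,1.2],"jaw": 80},
  {"slide": [0,0,0],"dr": [0,0,2.4],"jaw": 80},
  {"slide": [0,0,0],"dr": [0,0,3.6],"jaw": 80},
  {"slide": [0,0,0],"dr": [0,0,4.8],"jaw": 80},
  {"slide": [0,0,0],"dr": [0,0,6.0],"jaw": 80},
])

```text
clock: 42.4
position: [463.8, 388.3, 189.9]
ee_rot: [0.853, 0.521, -0.001, 0.0]
contact_force: [-0.0, -0.2, -0.2]
gripper_width: 80.1
grasp_force: 0.0
```

step_arm([
  {"slide": [0,0,0],"dr": [0,0,1.2],"jaw": 80},
  {"slide": [0,0,0],"dr": [0,0,2.4],"jaw": 80},
  {"slide": [0,0,0],"dr": [0,0,3.6],"jaw": 80},
  {"slide": [0,0,0],"dr": [0,0,4.8],"jaw": 80},
  {"slide": [0,0,0],"dr": [0,0,6.0],"jaw": 80},
  {"slide": [0,0,0],"dr": [0,0,7.2],"jaw": 80},
  {"slide": [0,0,0],"dr": [0,0,8.4],"jaw": 80},
  {"slide": [0,0,0],"dr": [0,0,9.6],"jaw": 80},
])

```text
clock: 43.4
position: [463.8, 388.3, 189.9]
ee_rot: [0.993, -0.122, -0.0, 0.0]
contact_force: [-0.1, 0.3, 0.1]
gripper_width: 79.9
grasp_force: 0.0
```

step_arm([
  {"slide": [0,0,0],"dr": [0,0,1.2],"jaw": 80},
  {"slide": [0,0,0],"dr": [0,0,2.4],"jaw": 80},
  {"slide": [0,0,0],"dr": [0,0,3.6],"jaw": 80},
  {"slide": [0,0,0],"dr": [0,0,3.6],"jaw": 38},
  {"slide": [0,0,0],"dr": [0,0,3.6],"jaw": 38},
  {"slide": [0,0,0],"dr": [0,0,3.6],"jaw": 38},
  {"slide": [0,0,0],"dr": [0,0,3.6],"jaw": 38},
  {"slide": [0,0,0],"dr": [0,0,3.6],"jaw": 38},
])

```text
clock: 44.4
position: [465.2, 389.9, 191.2]
ee_rot: [0.932, -0.361, 0.001, -0.002]
contact_force: [3.6, 4.0, 4.0]
gripper_width: 49.2
grasp_force: 62.1
```

step_arm([
  {"slide": [0,0,-0.3],"dr": [0,0,-1.2],"jaw": 38},
  {"slide": [0,0,-0.6],"dr": [0,0,-2.4],"jaw": 38},
  {"slide": [0,0,-0.9],"dr": [0,0,-3.6],"jaw": 38},
  {"slide": [0,0,-1.2],"dr": [0,0,-4.8],"jaw": 38},
  {"slide": [0,0,-1.5],"dr": [0,0,-6.0],"jaw": 38},
  {"slide": [0,0,-1.8],"dr": [0,0,-7.2],"jaw": 38},
  {"slide": [0,0,-2.1],"dr": [0,0,-8.4],"jaw": 38},
  {"slide": [0,0,-2.35],"dr": [0,0,-9.6],"jaw": 38},
])

```text
clock: 45.4
position: [465.4, 388.4, 193.4]
ee_rot: [0.955, 0.298, 0.001, 0.0]
contact_force: [4.9, 0.7, 3.4]
gripper_width: 49.7
grasp_force: 62.1
```

step_arm([
  {"slide": [0,0,-0.3],"dr": [0,0,-1.2],"jaw": 38},
  {"slide": [0,0,-0.6],"dr": [0,0,-2.4],"jaw": 38},
  {"slide": [0,0,-0.9],"dr": [0,0,-3.6],"jaw": 38},
  {"slide": [0,0,-1.2],"dr": [0,0,-4.8],"jaw": 38},
  {"slide": [0,0,-1.5],"dr": [0,0,-6.0],"jaw": 38},
  {"slide": [0,0,-1.8],"dr": [0,0,-7.2],"jaw": 38},
  {"slide": [0,0,-2.1],"dr": [0,0,-8.4],"jaw": 38},
  {"slide": [0,0,-2.35],"dr": [0,0,-9.6],"jaw": 38},
])

```text
clock: 46.4
position: [466.4, 388.9, 196.0]
ee_rot: [0.563, 0.827, 0.002, 0.001]
contact_force: [6.6, 1.5, 2.6]
gripper_width: 49.4
grasp_force: 62.0
```

```bash
python3 -c "
from h import *
tool();s=arm.read_state();print(s['contact_force'],s['wrist_torque'])"
```

```text
pos [466.4 388.9 196. ] xaxis [-0.366  0.931 -0.   ] yaxis [0.93  0.366 0.005] yawx 111.5 q6 [ 0.96  0.35 -0.04  0.   -1.17  2.55]
[6.61517764 1.45879861 2.57776941] [ 0.39922712 -2.37842508 -0.13735993]
```

step_arm([
  {"slide": [0,0,-2],"dr": [0,0,0],"jaw": 38},
  {"slide": [0,0,-4],"dr": [0,0,0],"jaw": 38},
  {"slide": [0,0,-7],"dr": [0,0,0],"jaw": 38},
  {"slide": [0,0,-10],"dr": [0,0,0],"jaw": 38},
  {"slide": [0,0,-13],"dr": [0,0,0],"jaw": 38},
  {"slide": [0,0,-16],"dr": [0,0,0],"jaw": 38},
  {"slide": [0,0,-20],"dr": [0,0,0],"jaw": 38},
  {"slide": [0,0,-24],"dr": [0,0,0],"jaw": 38},
])

```text
clock: 47.4
position: [463.1, 387.7, 218.2]
ee_rot: [0.565, 0.825, -0.002, -0.0]
contact_force: [-0.2, -0.5, -0.6]
gripper_width: 49.6
grasp_force: 65.1
```

step_arm([
  {"slide": [0,0,-15],"dr": [0,0,0],"jaw": 38},
  {"slide": [0,0,-35],"dr": [0,0,1.2],"jaw": 38},
  {"slide": [0,0,-60],"dr": [0,0,2.4],"jaw": 38},
  {"slide": [-30,12,-60],"dr": [0,0,3.6],"jaw": 38},
  {"slide": [-70,29,-60],"dr": [0,0,4.8],"jaw": 38},
  {"slide": [-110,46,-60],"dr": [0,0,6.0],"jaw": 38},
  {"slide": [-150,62,-60],"dr": [0,0,7.2],"jaw": 38},
  {"slide": [-190,79,-60],"dr": [0,0,8.4],"jaw": 38},
])

```text
clock: 48.4
position: [607.1, 239.0, 280.1]
ee_rot: [0.928, 0.372, 0.0, -0.0]
contact_force: [0.9, 0.5, -0.4]
gripper_width: 49.5
grasp_force: 64.8
```

```bash
python3 -c "
from h import *
tool([654.5,191,100],0)"
```

```text
pos [607.1 239.  280.1] xaxis [0.723 0.691 0.001] yaxis [ 0.691 -0.723  0.   ] yawx 43.7 q6 [ 0.62  0.39  0.23  0.   -1.41  1.71]
slide [  0.9  67.4 180.1]
dr z for yaw 5.46  or half turn -17.04
```

step_arm([
  {"slide": [-4,35,0],"dr": [0,0,0],"jaw": 38},
  {"slide": [-8,71,0],"dr": [0,0,0],"jaw": 38},
  {"slide": [-8,71,20],"dr": [0,0,0],"jaw": 38},
  {"slide": [-8,71,60],"dr": [0,0,0],"jaw": 38},
  {"slide": [-8,71,100],"dr": [0,0,0],"jaw": 38},
  {"slide": [-8,71,140],"dr": [0,0,0],"jaw": 38},
  {"slide": [-8,71,180],"dr": [0,0,0],"jaw": 38},
  {"slide": [-8,71,220],"dr": [0,0,0],"jaw": 38},
])

```text
clock: 49.4
position: [650.3, 183.7, 58.8]
ee_rot: [0.927, 0.375, 0.001, 0.0]
contact_force: [0.1, 0.6, -1.7]
gripper_width: 49.3
grasp_force: 64.9
```

step_arm([
  {"slide": [0,0,15],"dr": [0,0,0],"jaw": 38},
  {"slide": [0,0,30],"dr": [0,0,0],"jaw": 38},
  {"slide": [0,0,45],"dr": [0,0,0],"jaw": 38},
  {"slide": [0,0,56],"dr": [0,0,0],"jaw": 38},
  {"slide": [0,0,63],"dr": [0,0,0],"jaw": 38},
  {"slide": [0,0,68],"dr": [0,0,0],"jaw": 38},
  {"slide": [0,0,70],"dr": [0,0,0],"jaw": 38},
  {"slide": [0,0,70],"dr": [0,0,0],"jaw": 38},
])

```text
clock: 50.4
position: [650.1, 183.5, -11.0]
ee_rot: [0.927, 0.375, 0.0, 0.0]
contact_force: [-0.5, 0.3, -0.5]
gripper_width: 49.7
grasp_force: 64.9
```

Now lower slowly until contact.

step_arm([
  {"slide": [0,0,2],"dr": [0,0,0],"jaw": 38},
  {"slide": [0,0,4],"dr": [0,0,0],"jaw": 38},
  {"slide": [0,0,6],"dr": [0,0,0],"jaw": 38},
  {"slide": [0,0,8],"dr": [0,0,0],"jaw": 38},
  {"slide": [0,0,8],"dr": [0,0,0],"jaw": 38},
  {"slide": [0,0,8],"dr": [0,0,0],"jaw": 38},
  {"slide": [0,0,8],"dr": [0,0,0],"jaw": 38},
  {"slide": [0,0,8],"dr": [0,0,0],"jaw": 38},
])

```text
clock: 51.4
position: [650.0, 183.5, -19.2]
ee_rot: [0.927, 0.375, 0.0, 0.0]
contact_force: [-0.4, 0.3, -0.6]
gripper_width: 49.7
grasp_force: 64.9
```

step_arm([
  {"slide": [0,0,1],"dr": [0,0,0],"jaw": 38},
  {"slide": [0,0,2],"dr": [0,0,0],"jaw": 38},
  {"slide": [0,0,2.5],"dr": [0,0,0],"jaw": 38},
  {"slide": [0,0,3],"dr": [0,0,0],"jaw": 38},
  {"slide": [0,0,3],"dr": [0,0,0],"jaw": 38},
  {"slide": [0,0,3],"dr": [0,0,0],"jaw": 38},
  {"slide": [0,0,3],"dr": [0,0,0],"jaw": 38},
  {"slide": [0,0,3],"dr": [0,0,0],"jaw": 38},
])

```text
clock: 52.4
position: [650.2, 183.5, -19.6]
ee_rot: [0.927, 0.375, 0.0, 0.0]
contact_force: [-4.4, -0.0, 10.5]
gripper_width: 49.2
grasp_force: 66.2
```

Contact with the tray floor (10 N). I'll release and retreat straight up.

step_arm([
  {"slide": [0,0,0],"dr": [0,0,0],"jaw": 70},
  {"slide": [0,0,0],"dr": [0,0,0],"jaw": 70},
  {"slide": [0,0,0],"dr": [0,0,0],"jaw": 70},
  {"slide": [0,0,0],"dr": [0,0,0],"jaw": 70},
  {"slide": [0,0,-30],"dr": [0,0,0],"jaw": 72},
  {"slide": [0,0,-90],"dr": [0,0,0],"jaw": 72},
  {"slide": [0,0,-150],"dr": [0,0,0],"jaw": 72},
  {"slide": [0,0,-200],"dr": [0,0,0],"jaw": 72},
])

```text
clock: 53.4
position: [650.3, 183.5, 180.6]
ee_rot: [0.927, 0.375, 0.001, 0.0]
contact_force: [0.3, -0.3, 0.2]
gripper_width: 71.8
grasp_force: 0.0
```

```bash
python3 -c "
from h import *
tool()
a=shot('wrist','w20')[:,:];t=shot('top','t20');s=shot('scene','s20')
tongues('top',t)
cv2.imwrite('pics/f.png',np.hstack([cv2.resize(t[130:290,130:410],(420,240),interpolation=3),cv2.resize(s[110:310,160:410],(300,240)) ]))
c=cv2.imread('pics/f.png');d=cv2.resize(a[60:400,60:500],(440,340));d=np.hstack([d,np.zeros((340,280,3),np.uint8)])
cv2.imwrite('pics/f.png',np.vstack([c,d]))
" | awk '!/top/ || (/W \[ ?[456]/)'
```

```text
pos [650.3 183.5 180.6] xaxis [0.719 0.695 0.002] yaxis [ 0.695 -0.719  0.001] yawx 44.0 q6 [ 0.51  0.48  0.12  0.   -1.21  1.82]
top px [257. 236.] [257. 245.] area 35 W [455.6 130.8 112. ] [428.8 130.3 112. ] head -179.0 len 26.8
```

View pics/f.png

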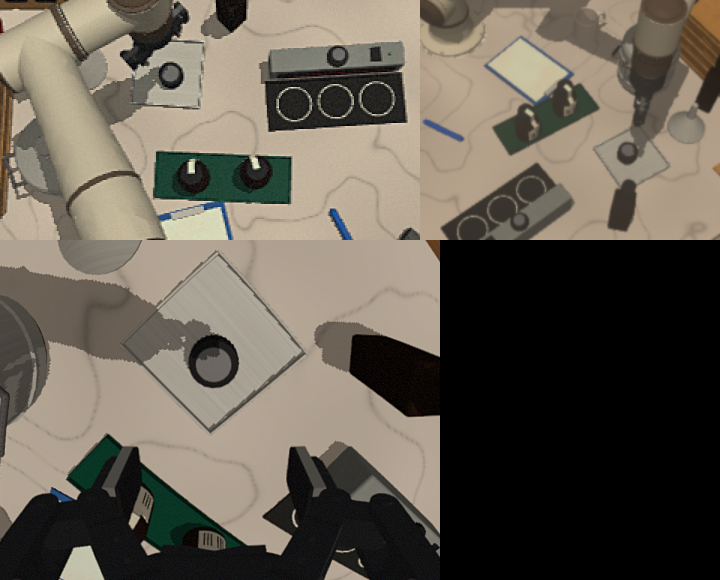

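The final picture shows both bottles upright in the carrier and the cap flat inside the tray at crop (170,75). B's tongue looks slightly different, so I'll check its position numerically.

```bash
python3 -c "
from h import *
for n in('t14','t20'):
  g=cv2.cvtColor(cv2.imread(f'pics/{n}.png'),6)
  for x0,x1 in((245,272),(285,315)):
    r=g[228:270,x0:x1]
    for nm,m in(('tongue',r>150),('dark',r<38)):
      k,l,st,ce=cv2.connectedComponentsWithStats(m[:(22 if nm=='tongue' else None)].astype(np.uint8))
      i=[j for j in range(1,k) if st[j,4]>15 and (nm=='dark' or st[j,1]>0)]
      for j in i:
        c=ce[j]+[x0,228];print(n,nm,c.round(1),st[j],w('top',*c,112 if nm=='tongue' else 60).round(1))
"
```

```text
t14 tongue [257.4 240.2] [10  8  5  9 36] [442.9 129.3 112. ]
t14 dark [256.9 249.8] [  0   9  25  26 363] [418.5 134.1  60. ]
t14 tongue [298.3 241.6] [11  9  5 10 39] [439.8   8.2 112. ]
t14 dark [296.5 234. ] [ 3  6 18  1 18] [468.2  12.6  60. ]
t14 dark [295.5 250.6] [  0  10  25  24 327] [417.   15.5  60. ]
t20 tongue [257.4 240.2] [10  8  5 10 35] [443.  129.3 112. ]
t20 dark [257.  249.6] [  0   9  26  24 354] [419.3 133.6  60. ]
t20 dark [297.4 246.2] [  0   6  29  25 361] [430.4   9.7  60. ]
```

B was knocked about 13 mm in x after placing. I'll check it from near.

```bash
python3 -c "
from h import *
tool([435,5,230],-3)"
```

```text
pos [651.8 184.3 182. ] xaxis [0.719 0.695 0.008] yaxis [ 0.695 -0.719  0.003] yawx 44.0 q6 [ 0.51  0.48  0.12  0.   -1.21  1.82]
slide [-280.1  -21.5  -50.2]
dr z for yaw 5.88  or half turn -16.62
```

step_arm([
  {"slide": [0,0,-50],"dr": [0,0,1],"jaw": 72},
  {"slide": [-50,-4,-50],"dr": [0,0,2],"jaw": 72},
  {"slide": [-100,-8,-50],"dr": [0,0,3],"jaw": 72},
  {"slide": [-150,-12,-50],"dr": [0,0,4],"jaw": 72},
  {"slide": [-200,-16,-50],"dr": [0,0,5],"jaw": 72},
  {"slide": [-250,-19,-50],"dr": [0,0,5.9],"jaw": 72},
  {"slide": [-280,-21,-50],"dr": [0,0,5.9],"jaw": 72},
  {"slide": [-280,-21,-50],"dr": [0,0,5.9],"jaw": 72},
])

```text
clock: 54.55
position: [431.9, 2.9, 227.0]
ee_rot: [1.0, -0.029, -0.001, 0.0]
contact_force: [0.5, -0.4, 0.4]
gripper_width: 72.1
grasp_force: 0.0
```

```bash
python3 -c "
from h import *
tool()
im=shot('wrist','w21');tongues('wrist',im,115)
# carrier outline (green)
h=cv2.cvtColor(im,cv2.COLOR_BGR2HSV);m=cv2.inRange(h,(60,90,25),(95,255,140))
k,l,st,ce=cv2.connectedComponentsWithStats(m)
for i in range(1,k):
  if st[i,4]>1500:
    c=cv2.minAreaRect(np.argwhere(l==i)[:,::-1].astype(np.float32));b=cv2.boxPoints(c);print(st[i],[w('wrist',*p,12).round(0)[:2] for p in b])
# cap dark disc fit: HoughCircles near tongue
g=cv2.medianBlur(cv2.cvtColor(im,6),5)
" ; echo
```

```text
pos [431.9   2.9 227. ] xaxis [ 0.998 -0.057 -0.002] yaxis [-0.057 -0.998  0.   ] yawx -3.3 q6 [ 0.39  0.02 -0.38 -0.   -1.17  1.13]
wrist px [366.   39.5] [306.   39.5] area 359 W [572.  -87.1 115. ] [571.5 -32.7 115. ] head 90.6 len 54.3
wrist px [382.8  17.3] [423.8  58.3] area 293 W [ 594.6 -104.7  115. ] [ 557.6 -144.   115. ] head -133.4 len 54.0
wrist px [449.   15.5] [473.6  64.7] area 232 W [ 604.5 -175.9  115. ] [ 556.8 -202.2  115. ] head -151.2 len 54.5
wrist px [154.2 160.2] [151.3 174.7] area 121 W [472.3 114.5 115. ] [458.7 119.6 115. ] head 159.5 len 14.6
wrist px [266.3 161.5] [274.6 184.6] area 323 W [462.9   8.5 115. ] [440.9   2.2 115. ] head -164.2 len 22.9
wrist px [140.  180.4] [144.5 203.1] area 251 W [454.  132.6 115. ] [430.7 131.8 115. ] head -178.0 len 23.3
[ 113  132  223   81 9558] [array([495., 211.]), array([478., -74.]), array([379., -75.]), array([388., 229.])]
```

B sits close to the carrier wall (about 14 mm off centre), so I'll re-centre it.

step_arm([
  {"slide": [9,0,50],"dr": [0,0,0],"jaw": 74},
  {"slide": [9,0,100],"dr": [0,0,0],"jaw": 74},
  {"slide": [9,0,145],"dr": [0,0,0],"jaw": 74},
  {"slide": [9,0,169],"dr": [0,0,0],"jaw": 74},
  {"slide": [9,0,169],"dr": [0,0,0],"jaw": 30},
  {"slide": [9,0,169],"dr": [0,0,0],"jaw": 30},
  {"slide": [9,0,169],"dr": [0,0,0],"jaw": 30},
  {"slide": [9,0,169],"dr": [0,0,0],"jaw": 30},
])

```text
clock: 55.6
position: [443.2, 3.8, 59.4]
ee_rot: [1.0, -0.028, 0.001, -0.0]
contact_force: [-0.5, 0.1, -2.8]
gripper_width: 42.0
grasp_force: 60.9
```

step_arm([
  {"slide": [0,0,-10],"dr": [0,0,0],"jaw": 30},
  {"slide": [0,0,-20],"dr": [0,0,0],"jaw": 30},
  {"slide": [-8,-4,-20],"dr": [0,0,0],"jaw": 30},
  {"slide": [-14,-7,-20],"dr": [0,0,0],"jaw": 30},
  {"slide": [-14,-7,-12],"dr": [0,0,0],"jaw": 30},
  {"slide": [-14,-7,-4],"dr": [0,0,0],"jaw": 30},
  {"slide": [-14,-7,0],"dr": [0,0,0],"jaw": 30},
  {"slide": [-14,-7,0],"dr": [0,0,0],"jaw": 30},
])

```text
clock: 56.6
position: [429.6, 11.0, 59.1]
ee_rot: [1.0, -0.028, -0.0, 0.001]
contact_force: [-1.9, -1.1, 5.7]
gripper_width: 42.1
grasp_force: 61.7
```

step_arm([
  {"slide": [0,0,0],"dr": [0,0,0],"jaw": 66},
  {"slide": [0,0,0],"dr": [0,0,0],"jaw": 66},
  {"slide": [0,0,0],"dr": [0,0,0],"jaw": 66},
  {"slide": [0,0,0],"dr": [0,0,0],"jaw": 66},
  {"slide": [0,0,-30],"dr": [0,0,0],"jaw": 72},
  {"slide": [0,0,-80],"dr": [0,0,0],"jaw": 72},
  {"slide": [0,0,-130],"dr": [0,0,0],"jaw": 72},
  {"slide": [0,0,-170],"dr": [0,0,0],"jaw": 72},
])

```text
clock: 57.6
position: [429.6, 11.4, 231.0]
ee_rot: [1.0, -0.028, 0.001, -0.0]
contact_force: [1.1, 1.1, -0.9]
gripper_width: 72.1
grasp_force: 0.0
```

step_arm([
  {"slide": [0,0,0],"dr": [0,0,0],"jaw": 72},
  {"slide": [0,0,0],"dr": [0,0,0],"jaw": 72},
  {"slide": [0,0,0],"dr": [0,0,0],"jaw": 72},
  {"slide": [0,0,0],"dr": [0,0,0],"jaw": 72},
  {"slide": [0,0,0],"dr": [0,0,0],"jaw": 72},
  {"slide": [0,0,0],"dr": [0,0,0],"jaw": 72},
  {"slide": [0,0,0],"dr": [0,0,0],"jaw": 72},
  {"slide": [0,0,0],"dr": [0,0,0],"jaw": 72},
])

```text
clock: 58.6
position: [429.4, 11.3, 228.8]
ee_rot: [1.0, -0.028, 0.0, 0.0]
contact_force: [-0.8, 0.1, 0.3]
gripper_width: 71.8
grasp_force: 0.0
```

```bash
python3 -c "
from h import *
tool()
tongues('wrist',shot('wrist','w22'),115)
"|grep -v '\[5\|\[ *6'
```

```text
pos [429.4  11.3 228.8] xaxis [ 0.998 -0.056  0.   ] yaxis [-0.056 -0.998  0.   ] yawx -3.2 q6 [ 0.41  0.02 -0.38  0.   -1.17  1.11]
wrist px [388.  17.] [428.5  57.5] area 294 W [ 592.2 -102.7  115. ] [ 555.5 -142.2  115. ] head -132.9 len 54.0
wrist px [268.2 173.2] [275.8 195.8] area 309 W [447.9  15.2 115. ] [426.    9.6 115. ] head -165.4 len 22.6
wrist px [148.3 177. ] [152.5 199.3] area 253 W [452.6 131.7 115. ] [429.9 130.9 115. ] head -178.0 len 22.7
```

B is re-centred at (426, 10), A is at (430, 131), the cap lies in the tray, and the arm touches nothing.

```bash
python3 -c "
from bench import arm
print(arm.job_done())"
```

```text
the job is handed in; nothing more can be done
None
```

I handed the job in at about 59 s. Both bottles were read and stand upright in the green carrier, and the drum cap lies open side down in the steel tray. The trigger press is judged only from its force and travel, and the hand-in returned no verdict.

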